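# Torque a preserving-jar lid to the click and load the canning pot

## Task

Finish the last preserving jar: stand it in the jar holder, carrying it by its glass body because the lid is still loose, then fit the lid wrench over the lid and turn the wrench's knob clockwise until the lid is tight and the slip clutch clicks over at least once (stop within half a turn of slipping). Put the wrench back down on the wooden board, standing on its socket, then take the jar by its lid and lower it into the empty cell of the rack in the canning pot, so that it stands upright on the rack floor. Do not disturb the tin, salt shaker and garlic at the back or upset the jars already in the pot, and keep the jar upright throughout.

Things in the scene. Friction and masses are not known exactly. Their poses are not given: they have to be found in the camera images.
- board: Fixed wooden hob-cover board over the left burners, 460 mm along x by 300 mm along y, its top 18 mm above the range top (z = 0.018). The jar, the wrench, the holder and some clutter stand on it; the pot does not (it stands on the range top, z = 0). Origin: centre of its underside.
- jar: Loose square glass jar with dull brownish contents and a steel screw lid, standing upright on the board, at the near side. Glass body 58 x 58 mm (rounded corners, flat faces along its own x and y), 76 mm high; then a round neck; over all 103 mm high with the lid. About 0.35 kg. Origin: centre of its underside; z up.
- lid: The jar's round steel screw lid, 22 mm high; it turns with joint jar_lid. A smooth cap 46 mm in diameter; its lowest 10 mm bear six upright ribs, 5 mm wide, that reach out to 54 mm diameter, at 0, 60, 120... degrees from the lid's own x axis. Grip it on the smooth upper 12 mm, fingertips above the ribs. Origin: centre of its flat top, 103 mm above the jar's underside.
- jar_lid (a joint): Screw angle of the lid relative to the jar, rad; grows as the lid is turned clockwise seen from above (tightened). 1.80 is the hard stop (tight); it starts loose, at 0.6 to 1.3. It turns against light friction (0.09 N m) and cannot come off.
- holder: Fixed jar holder on the far part of the board: grey block 100 x 100 mm, 36 mm high, on a 112 mm square rubber foot. The square recess in its top keeps a jar from turning: 62 x 62 mm (2 mm play on each side), 24 mm deep, sides along the block's own x and y, 4 mm chamfer at the mouth. The jar fits in any of four quarter turns. Origin: centre of its underside; z up.
- holder_seat (a point): Centre of the floor of the holder's recess, 12 mm above the board; axes as the holder's. A jar fully home has its underside here.
- wrench: Loose torque-limiting lid wrench standing mouth down on the board, 62 mm high, 0.18 kg: a grey round socket, 66 mm diameter, 29 mm high, with a black knob on top. The socket is 20 mm deep, bore 58 mm, with six inner ribs (5 mm wide, reaching in to 50 mm diameter) at 30, 90, 150... degrees from its own x axis. Origin: centre of the socket's mouth (its underside); z up.
- wrench_ceiling (a point): Centre of the socket's ceiling, 20 mm above the mouth. Seated, it rests on the lid's top. The socket drops over the lid when its x axis points as the lid's x axis (modulo 60 degrees, within about 15); where rib meets rib it stays up and drops in when turned a little. The wrench then may turn up to 40 degrees before its ribs take the lid along. Turn back a little before lifting it off.
- wrench_knob (a joint): Slip of the knob in the socket, rad; starts at 0, grows as the knob slips clockwise seen from above. Eight notches a turn: the knob takes the socket along up to about 0.3 N m, winding up less than 0.1 rad, then clicks over and settles 0.785 on, at the next notch (1.57 at the second, and so on). The same both ways. Let go between notches, it springs to the nearer one.
- knob_grip (a point): Point to grip, on the knob's axis, 52 mm above the wrench's mouth. The knob is round (46 mm diameter, fluted) and reaches from 30 to 62 mm above the mouth; below it, at 29 mm, is the wider socket, which fingertips must stay above. Turns with joint wrench_knob. Axes: z up, x along the white line on the knob.
- pot: Fixed steel canning pot on the right burners: 208 mm diameter, rim 122 mm above the range top, two loop handles along its own x axis reaching 134 mm from the centre, 93 mm up. The rack inside has its floor 12 mm up and two crossed dividers (along the pot's x and y, 2.5 mm thick, top 80 mm up) that make four cells; three hold closed jars of the same make. Origin: centre of its underside.
- empty_cell (a point): Centre of the empty cell's floor: 36 mm along the pot's x and y from its centre, 12 mm above the range top; axes as the pot's. A jar with its sides along the dividers (any quarter turn) has about 5 mm play; its lid then ends 7 mm below the pot's rim, above the dividers. Beside the lid, fingers have most room along the line square to the direction from the pot's centre to this point.
- full_jar1: Closed jar, the same make, standing in the pot at (-36, 36) mm in the pot's axes. Origin: centre of its underside.
- full_jar2: Closed jar in the pot at (-36, -36) mm in the pot's axes.
- full_jar3: Closed jar in the pot at (36, -36) mm in the pot's axes.
- tin: Small food tin, 58 mm diameter, 72 mm high, at the back of the board. Bystander. Origin: centre of its underside, as for the others.
- salt: Salt shaker, 44 mm diameter, 90 mm high, at the back of the board. Bystander.
- garlic: Garlic bulb, 53 mm, at the back of the board. Bystander.
There are look-alikes about, which are no part of the job. Leave any pink look-alike of the jar alone.

How it is judged:
On the way, in this order (a step that is already met when the one before it is completed fails the run):
1. the jar stands upright, fully home in the holder (horizontal distance between jar and holder_seat below 0.005 m and z of jar in the frame of holder_seat below 0.004 m and angle between jar's own z axis and vertical below 0.06 rad), for 0.2 s.
2. the wrench sits fully down over the lid of the jar in the holder, the clutch not yet slipped (all of step 1 and horizontal distance between wrench and lid below 0.006 m and z of wrench in the frame of lid below -0.017 m and angle between wrench's own z axis and vertical below 0.08 rad and value of joint wrench_knob below 0.4 rad), for 0.1 s.
3. with the wrench on the lid of the jar in the holder, the lid is tight and the clutch has clicked over at least once (all of step 1 and horizontal distance between wrench and lid below 0.006 m and z of wrench in the frame of lid below -0.017 m and angle between wrench's own z axis and vertical below 0.08 rad and value of joint jar_lid above 1.72 rad and value of joint wrench_knob above 0.6 rad), for 0.1 s.
4. the wrench stands on its socket on the board, the jar still in the holder (all of step 1 and height (world z) of wrench between 0.014 and 0.023 m and angle between wrench's own z axis and vertical below 0.08 rad and linear speed of wrench below 0.02 m/s), for 0.2 s.
5. the jar is lifted out of the holder by its tight lid (contact force between the fingers and lid above 1.5 N and z of jar in the frame of holder_seat above 0.03 m and value of joint jar_lid above 1.65 rad), for 0.1 s.
At the end, for the whole second after the job is handed in: The jar stands upright (0.08 rad) and at rest on the rack floor in the empty cell (within 18 mm of its centre, 5 mm of its floor), its lid still tight (jar_lid above 1.65); the wrench stands at rest on its socket on the board (mouth within 5 mm of the board's top) (horizontal distance between jar and empty_cell below 0.018 m and z of jar in the frame of empty_cell between -0.005 and 0.005 m and angle between each of jar, wrench's own z axis and vertical below 0.08 rad and linear speed of each of jar, wrench below 0.02 m/s and value of joint jar_lid above 1.65 rad and height (world z) of wrench between 0.014 and 0.023 m); the robot touches nothing.
It fails at once if the jar is lifted by its loose lid (contact force between the fingers and lid above 1.5 N and height (world z) of jar above 0.038 m and value of joint jar_lid below 1.6 rad).
It fails at once if the jar is tipped by more than 0.5 rad (angle between jar's own z axis and vertical above 0.5 rad).
It fails at once if the knob is wound on more than half a turn of slipping (wrench_knob above 3.5) (value of joint wrench_knob above 3.5 rad).
It fails at once if a jar in the pot is tipped by more than 0.3 rad (angle between any of full_jar1, full_jar2, full_jar3's own z axis and vertical above 0.3 rad).
It fails at once if the tin, salt shaker or garlic is moved by more than 30 mm (distance of any of tin, salt, garlic from where it was at the start of the episode above 0.03 m).
It also fails if it takes over 72 s, if anything falls off the work surface, if the arm or the gripper's body presses on something with over 40 N, if the wrist force passes 120 N, or if a joint passes its speed limit or range.

## Robot

A 6-joint arm with a two-finger parallel gripper is mounted at the origin on a cart in front of the work surface, level with it; the furniture and walls round the work are solid. World frame = base frame: x ahead of the robot, y to its left, z up, the work surface at z = 0. Lengths are in m, angles in rad, forces in N, time in s.
With the tool pointing down it reaches from about 0.375 to 0.975 m from the base axis. Payload 3.8 kg.
Tool frame: the origin (TCP) lies between the finger pads; the fingertips stand 17 mm ahead of it and the grasp point (between the pads) lies 2 mm behind it; z points along the fingers, y is the line along which they close (so a half turn about z gives the same grasp; the last joint's range is limited). The gripper opens to 85 mm and grips with 20 to 120 N. Pads are 22 mm wide; open, the fingers measure 114 mm over their backs; the gripper's body (76 mm by 85 mm) begins 54 mm behind the grasp point. The pads swing forward as they close: fully open they stand 13 mm farther back than shut.
Start: joints at [1.293, 0.264, 1.604, -0, 1.274, -0.037], TCP at [0.161, 0.656, 0.248] pointing down, gripper open.
Joint ranges: [-2.63, 2.63], [-0.94, 2.18], [0.31, 2.57], [-1.31, 4.45], [0, 2.66], [-2.55, 2.55]. Speed limits (rad/s): [2.57, 2.57, 3.14, 3.14, 3.14, 3.14].

## Interface

Orientations are given as a unit quaternion [x, y, z, w].
In Python, from workcell import r gives the robot as it stands. The module is installed in compiled form; this text tells all that it offers.
- The arm moves only by the tool drive_tool, never from a script. Its argument "series" is a list that holds one entry, the list of rows, each a list of 7 numbers: the turn, a rotation vector about the tool's x, y, z in degrees, then the shift along the tool's x, y, z in cm, then the closure, from 0 (fully open) to 1 (shut). A call has 1 to 10 rows; each row is the pose to reach, as a shift and turn from the pose commanded when the call began, along the tool's axes at that moment; what a row does not reach only later rows make up. A row lasts 1/10 s, in which the tool goes at most 50 mm and 8.59 degrees, less where a joint would pass 70% of its speed; a pose out of reach is approached as far as the arm can. A call with a gripper value outside its range is refused whole. The fingers move at their own pace and stop on an object; "force" is the grip in N (left out, the last holds). Time passes only in rows, so rows that repeat a pose let the fingers close. It gives the time, the measured TCP pose, the force, the opening and the grip force at its end, in the units of the state.
- r.read_state(): the state, without advancing time (a new reading comes with each control period).
- r.snapshot(name): name is "scene" or "top" or "wrist"; returns (picture, depth): 480x640x3 uint8, red, green, blue; 480x640 float32, m along the optical axis (not along the pixel's ray), 0 where there is no reading.
- r.camera_info(name): a dict with "intrinsics" (3x3 intrinsics, pixels), "dist" ([k1, k2, p1, p2, k3] as OpenCV has them; the pictures are not rectified), "pose" (4x4, takes a point from camera to world coordinates); the wrist camera has in their place "tool_from_camera" (4x4, takes a point from camera to tool coordinates, whose origin is the TCP and whose axes are the flange's). Camera axes: x right, y up, looking along -z (the intrinsics and any distortion apply to the point x, -y, -z); pixel columns grow to the right and rows downward; lengths in m; the calibration is good to about 2 mm. A picture is of the moment at which its call begins: read the wrist's pose just before it. camera_info takes no time and is no camera call.
- r.close_job(): hands the job in; it is judged then, once.
The state is a dict: "t": time; "qpos": joint angles; "dq": joint speeds; "joint_torque": joint torques, N m; "tool_pos": TCP position; "eef_rot": TCP orientation; "force": force on the tool from outside, world axes, zero at the start; "torque": the same for the moment, N m; "width": finger opening in m; "gripper_force": force on a finger pad.
Only numpy, scipy, OpenCV 4.12 (cv2) and the standard library are available. Lean on these libraries where they do the work, as an engineer would, in place of code of your own. Each camera call takes 0.05 s, during which the arm holds its last target. There are 200 camera calls.

## Working session

There is one attempt and no reset: what is moved stays moved. The work goes in short steps, Python scripts to look and compute and a tool call to move; the robot and the scene stay as the last step left them, time stands still between calls to the robot, and variables do not carry over. Pictures are saved under pics/ and viewed, at most 10 in all, crops included, and the job is handed in when it is done.

Besides the shell and the picture viewer there is one more tool, called after "Request:" as name([rows], argument=value, ...), one row to a line, values as JSON. drive_tool: Moves the arm, as the interface text tells. Its arguments: {"type":"object","properties":{"series":{"type":"array"},"force":{"type":"number"}},"required":["series"]}

```bash
mkdir -p pics
cat > h.py <<'E'
import numpy as np, cv2
from scipy.spatial.transform import Rotation as R
from workcell import r
def cam(n):
    c=r.camera_info(n); K=np.array(c["intrinsics"]);D=np.array(c["dist"])
    if n=="wrist":
        s=r.read_state();T=np.eye(4);T[:3,:3]=R.from_quat(s["eef_rot"]).as_matrix();T[:3,3]=s["tool_pos"]
        P=T@np.array(c["tool_from_camera"])
    else: P=np.array(c["pose"])
    return K,D,P
def onplane(c,px,z):
    K,D,P=c
    u=cv2.undistortPoints(np.array(px,float).reshape(-1,1,2),K,D).reshape(-1,2)
    d=np.c_[u[:,0],-u[:,1],-np.ones(len(u))]@P[:3,:3].T
    return P[:3,3]+d*((z-P[2,3])/d[:,2])[:,None]
def cloud(c,depth):
    K,D,P=c
    v,u=np.mgrid[:480,:640]
    n=cv2.undistortPoints(np.c_[u.ravel(),v.ravel()].astype(float).reshape(-1,1,2),K,D).reshape(-1,2)
    z=depth.ravel()[:,None]
    return ((np.c_[n[:,0],-n[:,1],-np.ones(len(n))]*z)@P[:3,:3].T+P[:3,3]).reshape(480,640,3)
def proj(c,p):
    K,D,P=c
    q=(np.atleast_2d(p)-P[:3,3])@P[:3,:3]; q=q*[1,-1,-1]
    return cv2.projectPoints(q,np.zeros(3),np.zeros(3),K,D)[0].reshape(-1,2)
def snap(n,f=None):
    c=cam(n);im,d=r.snapshot(n)
    if f: cv2.imwrite("pics/"+f,im[:,:,::-1])
    return c,im,d
E
python3 - <<'E'
from h import *
for n in("top","scene"):
    c,im,d=snap(n,n+"0.png"); np.savez(n+"0.npz",im=im,d=d); print(c[2].round(3).tolist(),c[0].round(0).tolist())
s=r.read_state();print(s["tool_pos"],s["eef_rot"],s["t"])
print(np.array(r.camera_info("wrist")["tool_from_camera"]).round(3).tolist())
E
```

```text
[[-0.013, 0.991, -0.136, 0.493], [-0.999, -0.008, 0.034, 0.005], [0.033, 0.137, 0.99, 1.162], [0.0, 0.0, 0.0, 1.0]] [[475.0, 0.0, 310.0], [0.0, 475.0, 235.0], [0.0, 0.0, 1.0]]
[[-0.406, 0.403, -0.82, -0.126], [-0.914, -0.193, 0.358, 0.309], [-0.014, 0.895, 0.446, 0.53], [0.0, 0.0, 0.0, 1.0]] [[511.0, 0.0, 322.0], [0.0, 511.0, 241.0], [0.0, 0.0, 1.0]]
[0.16082156 0.65487772 0.24702044] [ 1.20142603e-01  9.92756053e-01 -1.06967383e-03 -1.71851374e-04] 0.1
[[-0.001, 0.952, 0.305, 0.079], [1.0, 0.001, 0.001, 0.001], [0.0, 0.305, -0.952, -0.125], [0.0, 0.0, 0.0, 1.0]]
```

View pics/top0.png

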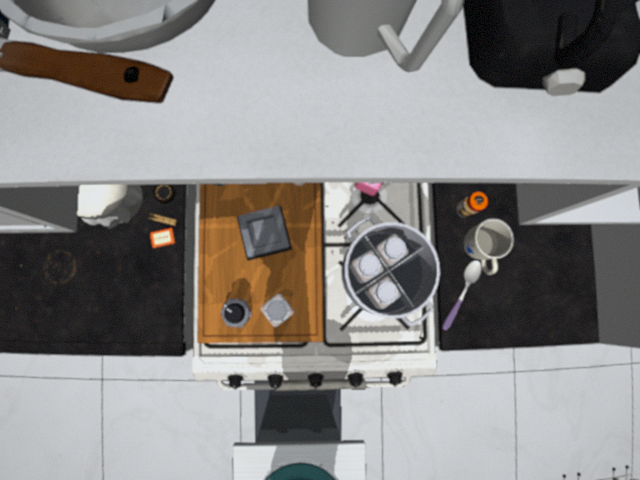

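View pics/scene0.png

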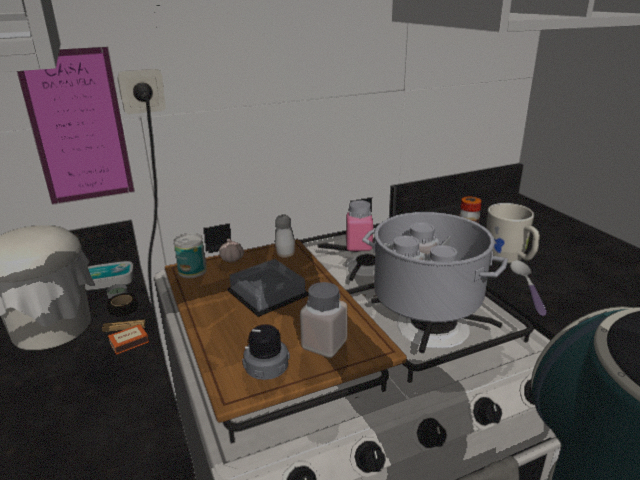

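The top view shows the jar at (277,310), wrench at (236,312), holder at (263,232), the pot at (391,270) with its empty cell at about (413,275), and a pink look-alike at (370,187) on the range. The scene view shows the same things: brownish-grey jar at (325,318), wrench (265,350), pink jar (359,225). The brownish jar at the board's near side fits the description; the pink one doesn't.

```bash
cat > m.py <<'E'
from h import *
def rect(p):
    (c,s,a)=cv2.minAreaRect(p.astype(np.float32)); return np.round(c,4),np.round(s,4),round(a,1)
def sel(X,xy,rad,z0,z1):
    m=(np.hypot(X[...,0]-xy[0],X[...,1]-xy[1])<rad)&(X[...,2]>z0)&(X[...,2]<z1); return X[m]
E
python3 - <<'E'
from m import *
z=np.load("top0.npz");c=cam("top");X=cloud(c,z["d"])
for n,px,h in (("board",(215,330),.018),("jar",(277,310),.121),("wr",(236,312),.08),("hold",(245,232),.054),("pot",(391,270),.08),("shelf",(300,140),.5)):
    print(n,X[px[1],px[0]].round(3),onplane(c,[px],h).round(3))
for n,px,h,rad,z0,z1 in (("jarlid",(277,310),.121,.06,.112,.14),("jarbody",(277,310),.121,.06,.04,.1),("knob",(236,312),.08,.05,.07,.095),("sock",(236,312),.08,.05,.035,.06),("hold",(263,232),.054,.085,.046,.062),("pot",(391,270),.12,.15,.112,.13)):
    p=sel(X,onplane(c,[px],h)[0],rad,z0,z1); print(n,len(p),rect(p[:,:2]) if len(p)>3 else "",np.median(p[:,2]))
    if len(p)>3: print(cv2.minEnclosingCircle(p[:,:2].astype(np.float32)))
crop=cv2.resize(z["im"][170:350,190:450],None,fx=3,fy=3,interpolation=cv2.INTER_CUBIC)
cv2.imwrite("pics/crop1.png",crop[:,:,::-1])
E
```

```text
board [0.424 0.194 0.019] [[0.424 0.194 0.018]]
jar [0.472 0.043 0.121] [[0.472 0.043 0.121]]
wr [0.467 0.137 0.076] [[0.467 0.137 0.08 ]]
hold [0.653 0.119 0.054] [[0.653 0.12  0.054]]
pot [ 0.563 -0.233  0.007] [[ 0.558 -0.218  0.08 ]]
shelf [ 0.633 -0.001  0.758] [[ 0.723 -0.005  0.5  ]]
jarlid 338 (array([0.472 , 0.0449]), array([0.0434, 0.0433]), 88.6) 0.11967263646005677
((0.47186172008514404, 0.04387853667140007), 0.023068174719810486)
jarbody 273 (array([0.4717, 0.0442]), array([0.0582, 0.0569]), 37.4) 0.09134529827584714
((0.47245603799819946, 0.045058079063892365), 0.03728055953979492)
knob 319 (array([0.4652, 0.143 ]), array([0.044 , 0.0459]), 33.5) 0.0783845518141737
((0.4650554060935974, 0.14322282373905182), 0.023881804198026657)
sock 322 (array([0.4654, 0.1425]), array([0.0658, 0.0668]), 37.8) 0.044792944555708036
((0.4642298221588135, 0.1422542780637741), 0.03517872840166092)
hold 1150 (array([0.6567, 0.0772]), array([0.103, 0.1  ]), 13.7) 0.05293232882608556
((0.6573830842971802, 0.07727247476577759), 0.07022425532341003)
pot 1779 (array([ 0.5571, -0.2118]), array([0.2135, 0.2122]), 14.6) 0.11791895338370306
((0.557845950126648, -0.21237428486347198), 0.1076461672782898)
```

View pics/crop1.png

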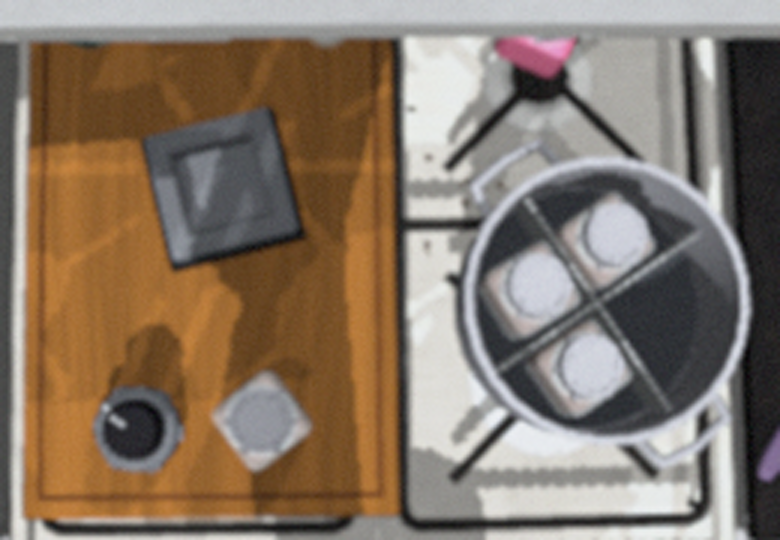

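```bash
cat >> h.py <<'E'
def go(xyz,psi,cmd=None):
    """rotvec deg + shift cm in tool axes, to pose pointing down with tool x at psi deg"""
    s=r.read_state();p=np.array(s["tool_pos"]);q=R.from_quat(s["eef_rot"])
    if cmd is not None: p=np.array(cmd)
    a=np.radians(psi);x=np.array([np.cos(a),np.sin(a),0]);z=np.array([0,0,-1.]);y=np.cross(z,x)
    T=R.from_matrix(np.c_[x,y,z])
    print("rot",(q.inv()*T).as_rotvec(degrees=True).round(2),"cm",(q.inv().apply(np.array(xyz)-p)*100).round(2),"psi",np.degrees(np.arctan2(*q.as_matrix()[[1,0],0])).round(2),"pos",p.round(4),"t",round(s["t"],2),"F",np.round(s["force"],1),"w",round(s["width"],4),"gf",np.round(s["gripper_force"],1))
E
python3 - <<'E'
from h import *
go([.47,.10,.33],127)
E
```

```text
rot [-0.12  0.04 39.2 ] cm [-43.26 -46.53  -8.2 ] psi 166.2 pos [0.1608 0.6549 0.247 ] t 0.1 F [-0.1 -0.5 -0.5] w 0.0852 gf 0.0
```

Request:
drive_tool([
  [[0, 0, 8, -9, -9.5, -6, 0], [0, 0, 16, -18, -19, -8.2, 0], [0, 0, 24, -25, -27, -8.2, 0], [0, 0, 32, -32, -35, -8.2, 0], [0, 0, 39.2, -39, -42, -8.2, 0], [0, 0, 39.2, -43.3, -46.5, -8.2, 0], [0, 0, 39.2, -43.3, -46.5, -8.2, 0], [0, 0, 39.2, -43.3, -46.5, -8.2, 0], [0, 0, 39.2, -43.3, -46.5, -8.2, 0], [0, 0, 39.2, -43.3, -46.5, -8.2, 0]],
])

```text
t: 1.1
tool_pos: [0.4007, 0.2242, 0.3196]
eef_rot: [0.446, 0.895, 0.0, -0.0]
force: [0.7, 0.4, 0.7]
width: 0.0858
gripper_force: 0.0
```

Request:
drive_tool([
  [[0, 0, 0, 0, 0, 0, 0], [0, 0, 0, 0, 0, 0, 0]],
])

```text
t: 1.3
tool_pos: [0.4007, 0.2251, 0.3195]
eef_rot: [0.448, 0.894, 0.0, -0.0]
force: [0.8, 0.5, 0.3]
width: 0.0856
gripper_force: 0.0
```

Run:
```python
from h import *
go([.47,.10,.33],127)
c,im,d=snap("wrist","w1.png"); np.savez("w1.npz",im=im,d=d,P=c[2])
```

```text
rot [-0.01 -0.04 -0.21] cm [-14.17  -1.95  -1.06] psi 126.79 pos [0.4007 0.2251 0.3195] t 1.3 F [0.8 0.5 0.3] w 0.0856 gf 0.0
```

Request:
drive_tool([
  [[0, 0, 0, -5, -1, -1, 0], [0, 0, 0, -10, -2, -1, 0], [0, 0, 0, -14.2, -2, -1, 0], [0, 0, 0, -14.2, -2, -1, 0], [0, 0, 0, -14.2, -2, -1, 0]],
])

```text
t: 1.85
tool_pos: [0.4697, 0.1018, 0.3291]
eef_rot: [0.446, 0.895, -0.0, -0.001]
force: [-0.9, 0.4, -0.6]
width: 0.0853
gripper_force: 0.0
```

Run:
```python
from h import *
go([.47,.10,.33],127)
c,im,d=snap("wrist","w2.png"); np.savez("w2.npz",im=im,d=d,P=c[2])
```

```text
rot [-0.06 -0.09  0.02] cm [-0.16 -0.08 -0.09] psi 127.02 pos [0.4697 0.1018 0.3291] t 1.85 F [-0.9  0.4 -0.6] w 0.0853 gf 0.0
```

View pics/w2.png

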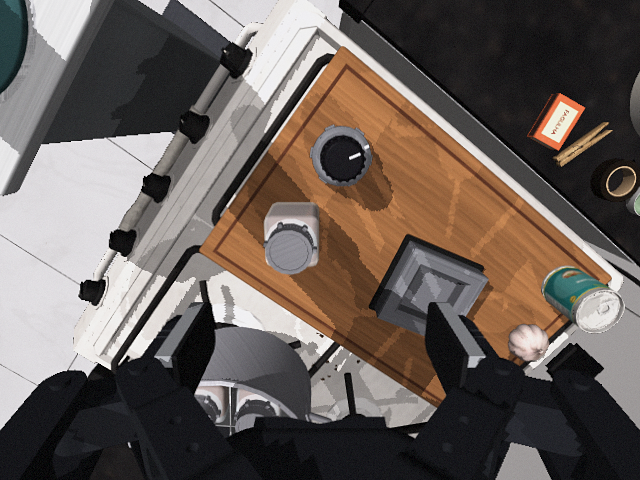

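The wrist view shows the wrench at (342,157) with its white line toward (366,149), the jar's lid at (290,248), the holder at (433,283), and the tin and garlic at right.

Run:
```python
from m import *
z=np.load("w2.npz");c=list(cam("wrist"));c[2]=z["P"];X=cloud(c,z["d"]);im=z["im"]
for n,xy,rad,z0,z1 in (("jarlid",(.472,.044),.05,.112,.14),("jarbody",(.472,.044),.05,.03,.097),("knob",(.465,.143),.05,.07,.095),("sock",(.465,.143),.05,.035,.06),("hold",(.657,.0775),.085,.046,.062),("board",(.56,.15),.04,0,.03)):
    p=sel(X,xy,rad,z0,z1); print(n,len(p),rect(p[:,:2]),cv2.minEnclosingCircle(p[:,:2].astype(np.float32)),np.median(p[:,2]))
# white line on knob
m=(im.min(2)>150)&(np.hypot(X[...,0]-.465,X[...,1]-.143)<.026)&(X[...,2]>.06)
v,u=np.nonzero(m); p=onplane(c,np.c_[u,v],.08)[:,:2]; print(len(p),p.mean(0),p.min(0),p.max(0))
d=p.mean(0)-[.465,.143]; print("line ang from ctr",np.degrees(np.arctan2(d[1],d[0])))
vx=cv2.fitLine(p.astype(np.float32),cv2.DIST_L2,0,.01,.01).ravel(); print(np.degrees(np.arctan2(vx[1],vx[0])))
# lid ribs: points z .085-.112 radius 23.5..28
p=sel(X,(.472,.044),.029,.100,.112); q=p[:,:2]-[.472,.044]
rr=np.hypot(*q.T);a=np.degrees(np.arctan2(q[:,1],q[:,0]));
h,_=np.histogram(a[rr>.0245],bins=36,range=(-180,180));print(h)
```

```text
jarlid 1739 (array([0.4727, 0.0471]), array([0.0458, 0.0451]), 59.3) ((0.4726729094982147, 0.047026634216308594), 0.02342693880200386) 0.12000703532824031
jarbody 1522 (array([0.4719, 0.0478]), array([0.0576, 0.0563]), 36.7) ((0.47245457768440247, 0.04729495197534561), 0.037400759756565094) 0.08908923024023074
knob 1510 (array([0.4658, 0.146 ]), array([0.0456, 0.0449]), 53.1) ((0.46559232473373413, 0.14608077704906464), 0.02342756651341915) 0.07936055303901401
sock 1286 (array([0.4657, 0.146 ]), array([0.0652, 0.0689]), 60.4) ((0.465320348739624, 0.1462593674659729), 0.03533622995018959) 0.04576885251657742
hold 3559 (array([0.6565, 0.0793]), array([0.1022, 0.1026]), 13.3) ((0.656798243522644, 0.0793420821428299), 0.07040970772504807) 0.05351161361459328
board 3326 (array([0.56  , 0.1504]), array([0.0795, 0.0792]), 36.0) ((0.5600206851959229, 0.15001769363880157), 0.0400545559823513) 0.017639513734648893
35 [0.4718757  0.15617792] [0.46842621 0.15113997] [0.4753853  0.16121846]
line ang from ctr 62.44629835079681
59.035862
[ 0  1  2  0  0  0  0  0  0  0  0  0  0  0  0  0  0  0  0  0  0 18 10  8
 10 18 15 23 18 18 10 16 19  0  0  0]
```

Run:
```python
from h import *
go([.472,.046,.22],126.8)
```

```text
rot [-0.05 -0.09  0.29] cm [-4.67 -3.17 10.91] psi 127.09 pos [0.4693 0.1023 0.3292] t 1.9 F [-0.3  0.2 -0.3] w 0.0857 gf 0.0
```

Request:
drive_tool([
  [[0, 0, 0, -2, -1.5, 4, 0], [0, 0, 0, -4.7, -3.2, 8, 0], [0, 0, 0, -4.7, -3.2, 10.9, 0], [0, 0, 0, -4.7, -3.2, 10.9, 0], [0, 0, 0, -4.7, -3.2, 10.9, 0]],
])

```text
t: 2.4
tool_pos: [0.4721, 0.0456, 0.2209]
eef_rot: [0.445, 0.895, -0.0, -0.001]
force: [0.6, -0.3, 1.9]
width: 0.0854
gripper_force: 0.0
```

```bash
cat > rib.py <<'E'
from m import *
def ribs(X,c,rad0=.0245,rad1=.029,z0=.096,z1=.113):
    p=sel(X,c,rad1,z0,z1); q=p[:,:2]-c
    rr=np.hypot(*q.T);a=np.degrees(np.arctan2(q[:,1],q[:,0]))
    h,_=np.histogram(a[rr>rad0],bins=72,range=(-180,180));return h
E
python3 - <<'E'
from rib import *
go([.472,.046,.22],126.8)
c,im,d=snap("wrist","w3.png"); np.savez("w3.npz",im=im,d=d,P=c[2]);X=cloud(c,d)
for n,xy,rad,z0,z1 in (("jarlid",(.472,.046),.05,.112,.14),("jarbody",(.472,.046),.05,.03,.097)):
    p=sel(X,xy,rad,z0,z1); print(n,len(p),rect(p[:,:2]),cv2.minEnclosingCircle(p[:,:2].astype(np.float32)),np.median(p[:,2]))
print(ribs(X,np.array([.4725,.047])))
im2=cv2.resize(im[80:380,160:480],None,fx=1.8,fy=1.8,interpolation=cv2.INTER_CUBIC);cv2.imwrite("pics/w3c.png",im2[:,:,::-1])
E
```

```text
rot [-0.03 -0.06  0.34] cm [0.03 0.02 0.09] psi 127.14 pos [0.4721 0.0456 0.2209] t 2.4 F [ 0.6 -0.3  1.9] w 0.0854 gf 0.0
jarlid 3830 (array([0.4728, 0.0469]), array([0.0455, 0.0455]), 64.0) ((0.47275862097740173, 0.04672738164663315), 0.023337187245488167) 0.12004275449318921
jarbody 2617 (array([0.4723, 0.048 ]), array([0.0582, 0.0562]), 36.8) ((0.4723680317401886, 0.047745220363140106), 0.03712614253163338) 0.09046722592262207
[ 0  0  0  0  4 12  9  2  0  0  0  0  0  0  0  0  0  0  0  0  0  0  0  0
  0  0  0  0  0  0  0  0  0  0  0  0  0  0  0  0  1 10 22  3  0  0  1  0
  0  0  1  0  3 16 22  1  0  1  0  0  0  0  1  1  6 18 15  1  0  0  0  0]
```

View pics/w3c.png

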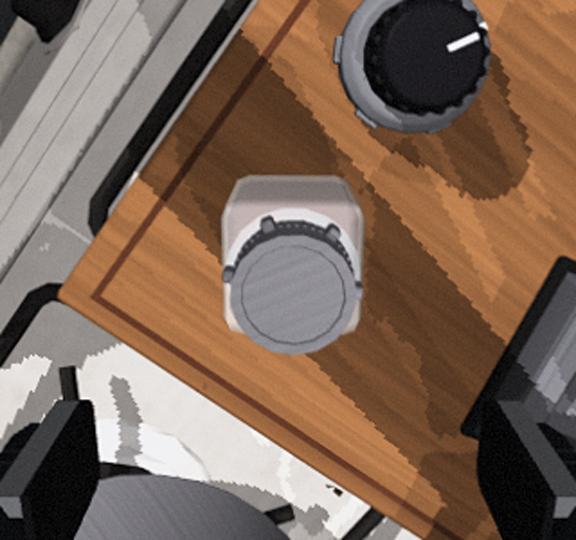

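The crop shows the lid at (293,292) with ribs visible (about 30° mod 60 in world) and the wrench's white line at (463,41); the brownish square jar is the right one. Descending.

Request:
drive_tool([
  [[0, 0, -0.3, 0, 0, 4.5, 0], [0, 0, -0.3, 0, 0, 9, 0], [0, 0, -0.3, 0, 0, 12.5, 0], [0, 0, -0.3, 0, 0, 14.5, 0], [0, 0, -0.3, 0, 0, 14.5, 0], [0, 0, -0.3, 0, 0, 14.5, 0.5], [0, 0, -0.3, 0, 0, 14.5, 0.8], [0, 0, -0.3, 0, 0, 14.5, 0.8], [0, 0, -0.3, 0, 0, 14.5, 0.8], [0, 0, -0.3, 0, 0, 14.5, 0.8]],
], force=45)

```text
t: 3.45
tool_pos: [0.4753, 0.0443, 0.0787]
eef_rot: [0.444, 0.896, 0.002, 0.002]
force: [-0.3, 2.4, 7.4]
width: 0.0574
gripper_force: 50.2
```

Run:
```python
from h import *
go([.472,.046,.156],126.8)
```

```text
rot [0.28 0.16 0.5 ] cm [ 0.31 -0.12 -7.73] psi 127.3 pos [0.4753 0.0443 0.0787] t 3.45 F [-0.3  2.4  7.4] w 0.0574 gf 50.2
```

Request:
drive_tool([
  [[0, 0, 0, 0, 0, -1, 0.8], [0, 0, 0, 0, 0, -3, 0.8], [0, 0, 0, 0, 0, -5, 0.8], [0, 0, 0, 0, 0, -8, 0.8], [0, 0, 0, 0, 0, -8, 0.8], [0, 0, 0, 0, 0, -8, 0.8]],
])

```text
t: 4.05
tool_pos: [0.4729, 0.0439, 0.1563]
eef_rot: [0.444, 0.896, 0.0, 0.001]
force: [-0.5, -0.1, -5.2]
width: 0.0571
gripper_force: 49.5
```

Run:
```python
from rib import *
go([.472,.046,.156],126.8)
c,im,d=snap("wrist","w4.png"); np.savez("w4.npz",im=im,d=d,P=c[2]);X=cloud(c,d)
s=r.read_state();p0=np.array(s["tool_pos"])
for n,rad,z0,z1 in (("jarlid",.04,.18,.23),("jarbody",.045,.14,.177)):
    p=sel(X,p0[:2],rad,z0,z1); print(n,len(p),rect(p[:,:2]),np.median(p[:,2]),p[:,2].min())
    if len(p)>50 and n=="jarlid":
        p=p[p[:,2]>np.median(p[:,2])-.004]; A=np.c_[p[:,:2]-p[:,:2].mean(0),np.ones(len(p))];k=np.linalg.lstsq(A,p[:,2],rcond=None)[0];print("tilt",k, cv2.minEnclosingCircle(p[:,:2].astype(np.float32)))
p=X[(abs(X[...,0]-.6566)<.085)&(abs(X[...,1]-.0793)<.085)&(abs(X[...,2]-.053)<.008)];print("hold",len(p),rect(p[:,:2]))
```

```text
rot [0.08 0.06 0.5 ] cm [0.22 0.06 0.03] psi 127.3 pos [0.4729 0.0439 0.1563] t 4.05 F [-0.5 -0.1 -5.2] w 0.0571 gf 49.5
jarlid 38576 (array([0.4649, 0.0517]), array([0.0783, 0.0359]), 36.9) 0.19864877976148682 0.18000480068078223
tilt [-0.35714205  0.47650442  0.21011709] ((0.4691048860549927, 0.046273376792669296), 0.039892252534627914)
jarbody 13242 (array([0.4661, 0.0528]), array([0.085 , 0.0442]), 38.3) 0.16846657804898246 0.14000175305036847
hold 8295 (array([0.6547, 0.0888]), array([0.1037, 0.0831]), 13.8)
```

```bash
cat > lid.py <<'E'
from rib import *
def lidfit(X,c,zt):
    s=r.read_state();p0=np.array(s["tool_pos"]);q=R.from_quat(s["eef_rot"])
    L=(X-p0)@q.as_matrix()
    m=(abs(L[...,1])<.03)&(abs(L[...,0])<.035)&(abs(X[...,2]-zt)<.006)
    p=X[m]; k=np.linalg.lstsq(np.c_[p[:,:2]-p[:,:2].mean(0),np.ones(len(p))],p[:,2],rcond=None)[0]
    l=L[m]; print("tilt",k.round(3),"n",len(p),"tool x",np.percentile(l[:,0],[0,1,99,100]).round(4),"y",np.percentile(l[:,1],[0,1,99,100]).round(4))
E
python3 - <<'E'
from lid import *
z=np.load("w4.npz");c=list(cam("wrist"));c[2]=z["P"];X=cloud(c,z["d"]);lidfit(X,c,.198)
z=np.load("w2.npz");c[2]=z["P"];X=cloud(c,z["d"])
p=sel(X,(.6566,.0793),.085,.046,.062);a=np.radians(13.7);u=(p[:,:2]-[.6566,.0793])@np.array([[np.cos(a),-np.sin(a)],[np.sin(a),np.cos(a)]])
print(np.percentile(u,[1,99],axis=0).round(4), np.percentile(u,[1,99],axis=0).mean(0))
E
```

```text
tilt [ 0.015 -0.021  0.197] n 14092 tool x [-0.0076 -0.0051  0.0253  0.0263] y [-0.03   -0.0282  0.0278  0.03  ]
[[-0.0505 -0.0493]
 [ 0.05    0.0509]] [-0.0002879   0.00080531]
```

View pics/w4.png

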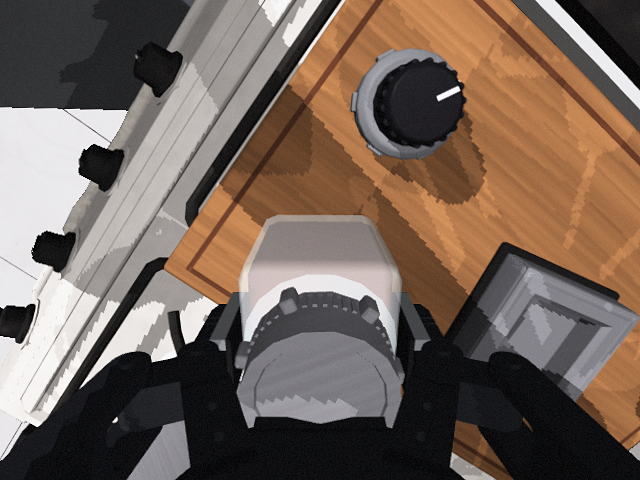

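Run:
```python
from h import *
go([.6568,.0772,.145],103.6)
```

```text
rot [-6.00e-02 -2.00e-02  2.37e+01] cm [-8.56 16.73  0.98] psi 127.3 pos [0.4718 0.0438 0.155 ] t 4.1 F [-0.4  0.9 -3.1] w 0.0573 gf 49.5
```

Request:
drive_tool([
  [[0, 0, 5, -2, 4, 0, 0.8], [0, 0, 10, -4, 8, 0, 0.8], [0, 0, 16, -6, 12, 0, 0.8], [0, 0, 22, -8, 15.5, 0, 0.8], [0, 0, 23.7, -8.6, 16.7, 0.5, 0.8], [0, 0, 23.7, -8.6, 16.7, 1, 0.8], [0, 0, 23.7, -8.6, 16.7, 1, 0.8], [0, 0, 23.7, -8.6, 16.7, 1, 0.8]],
])

```text
t: 4.9
tool_pos: [0.6553, 0.0765, 0.1436]
eef_rot: [0.618, 0.786, -0.002, -0.002]
force: [0.6, 0.3, -3.4]
width: 0.0574
gripper_force: 50.1
```

Run:
```python
from lid import *
go([.6568,.0772,.0905],103.6)
c,im,d=snap("wrist","w5.png"); np.savez("w5.npz",im=im,d=d,P=c[2]);X=cloud(c,d);lidfit(X,c,.187)
p=sel(X,(.6566,.0793),.085,.048,.060);a=np.radians(13.5);u=(p[:,:2]-[.6566,.0793])@np.array([[np.cos(a),-np.sin(a)],[np.sin(a),np.cos(a)]])
print(len(p),np.percentile(u,[1,99],axis=0).round(4),rect(p[:,:2]))
```

```text
rot [-0.25 -0.04  0.03] cm [0.03 0.19 5.31] psi 103.63 pos [0.6553 0.0765 0.1436] t 4.9 F [ 0.6  0.3 -3.4] w 0.0574 gf 50.1
tilt [-0.006 -0.002  0.185] n 13660 tool x [-0.007  -0.0045  0.026   0.0268] y [-0.03   -0.0278  0.0279  0.03  ]
8824 [[-0.0491 -0.0111]
 [ 0.0504  0.0512]] (array([0.6547, 0.0898]), array([0.1026, 0.0817]), 13.5)
```

Request:
drive_tool([
  [[0, 0, 0, 0.05, 0.2, 1.5, 0.8], [0, 0, 0, 0.05, 0.2, 2.6, 0.8], [0, 0, 0, 0.05, 0.2, 3, 0.8], [0, 0, 0, 0.05, 0.2, 3.4, 0.8], [0, 0, 0, 0.05, 0.2, 3.8, 0.8], [0, 0, 0, 0.05, 0.2, 4.2, 0.8], [0, 0, 0, 0.05, 0.2, 4.6, 0.8], [0, 0, 0, 0.05, 0.2, 5, 0.8], [0, 0, 0, 0.05, 0.2, 5.2, 0.8], [0, 0, 0, 0.05, 0.2, 5.2, 0.8]],
])

```text
t: 5.95
tool_pos: [0.6591, 0.0777, 0.0933]
eef_rot: [0.618, 0.786, -0.0, -0.0]
force: [0.3, -0.1, -3.6]
width: 0.0573
gripper_force: 50.2
```

Run:
```python
from lid import *
go([.657,.0775,.0905],103.6);s=r.read_state();print(s["torque"])
c,im,d=snap("wrist","w6.png");X=cloud(c,d);lidfit(X,c,.134)
```

```text
rot [-0.05 -0.01  0.  ] cm [ 0.03 -0.21  0.28] psi 103.6 pos [0.6591 0.0777 0.0933] t 5.95 F [ 0.3 -0.1 -3.6] w 0.0573 gf 50.2
[-0.01596925  0.04161818  0.03633495]
tilt [ 0.006 -0.04   0.134] n 14338 tool x [-0.0071 -0.0046  0.0259  0.0267] y [-0.03   -0.028   0.0284  0.03  ]
```

Request:
drive_tool([
  [[0, 0, 0, 0, -0.1, 0.15, 0.8], [0, 0, 0, 0, -0.1, 0.3, 0.8], [0, 0, 0, 0, -0.1, 0.3, 0.8]],
])

```text
t: 6.3
tool_pos: [0.6586, 0.0775, 0.0909]
eef_rot: [0.618, 0.786, 0.0, 0.0]
force: [1.3, -0.5, -3.2]
width: 0.0573
gripper_force: 50.1
```

Request:
drive_tool([
  [[0, 0, 0, 0, 0, 0.1, 0.8], [0, 0, 0, 0, 0, 0.2, 0.8], [0, 0, 0, 0, 0, 0.2, 0.8]],
])

```text
t: 6.6
tool_pos: [0.6586, 0.0776, 0.0908]
eef_rot: [0.618, 0.786, 0.0, 0.0]
force: [-4.6, 0.1, 7.8]
width: 0.0573
gripper_force: 51.4
```

Request:
drive_tool([
  [[0, 0, 0, 0, 0, 0.1, 0.3], [0, 0, 0, 0, 0, 0, 0], [0, 0, 0, 0, 0, 0, 0], [0, 0, 0, 0, 0, -1, 0], [0, 0, 0, 0, 0, -5, 0], [0, 0, 0, 0, 0, -10, 0], [0, 0, 0, 0, 0, -14, 0], [0, 0, 0, 0, 0, -14, 0], [0, 0, 0, 0, 0, -14, 0]],
])

```text
t: 7.5
tool_pos: [0.6597, 0.0775, 0.2315]
eef_rot: [0.618, 0.786, 0.002, 0.002]
force: [-0.3, 0.7, -0.7]
width: 0.0854
gripper_force: 0.0
```

Run:
```python
from lid import *
go([.4655,.144,.22],60)
c,im,d=snap("wrist","w7.png"); np.savez("w7.npz",im=im,d=d,P=c[2]);X=cloud(c,d)
xy=np.array([.657,.079])
p=sel(X,xy,.04,.125,.15);print("lid",rect(p[:,:2]),cv2.minEnclosingCircle(p[:,:2].astype(np.float32)),np.median(p[:,2]))
k=np.linalg.lstsq(np.c_[p[:,:2]-p[:,:2].mean(0),np.ones(len(p))],p[:,2],rcond=None)[0];print(k)
cc=np.array(cv2.minEnclosingCircle(p[:,:2].astype(np.float32))[0]);print(ribs(X,cc,z0=.108,z1=.125))
p=sel(X,xy,.085,.048,.060);print("hold",len(p),rect(p[:,:2]))
```

```text
rot [ 0.26 -0.06 43.6 ] cm [ 11.03 -17.32   1.07] psi 103.6 pos [0.6597 0.0775 0.2315] t 7.5 F [-0.3  0.7 -0.7] w 0.0854 gf 0.0
lid (array([0.6576, 0.0811]), array([0.0451, 0.0459]), 7.9) ((0.6573091745376587, 0.08075772225856781), 0.023344319313764572) 0.13202399862549902
[ 0.00425734 -0.01450675  0.1319728 ]
[19  8  2  0  0  0  0  0  0  0  0  0  0  0  0  0  0  0  0  0  0  0  0  0
  0  0  0  0  0  0  0  0  0  0  0  0  8 12 16  1  0  0  1  0  0  1  1  0
 12 23  9  0  0  1  0  0  0  1  0  4 19 19  1  0  0  0  0  0  1  0  0  1]
hold 7042 (array([0.6569, 0.0802]), array([0.1026, 0.1014]), 13.6)
```

Run:
```python
from h import *
go([.4655,.144,.19],160)
```

```text
rot [ 2.00e-02  2.00e-02 -5.64e+01] cm [ 11.01 -17.18   3.9 ] psi 103.6 pos [0.6584 0.0774 0.2291] t 7.55 F [-0.4 -0.1  0. ] w 0.0852 gf 0.0
```

Request:
drive_tool([
  [[0, 0, -8, 2, -3.5, 0, 0], [0, 0, -16, 4, -7, 0, 0], [0, 0, -24, 6, -10.5, 0, 0], [0, 0, -32, 8, -14, 1, 0], [0, 0, -40, 11, -17.2, 2, 0], [0, 0, -48, 11, -17.2, 3.9, 0], [0, 0, -56.4, 11, -17.2, 3.9, 0], [0, 0, -56.4, 11, -17.2, 3.9, 0], [0, 0, -56.4, 11, -17.2, 3.9, 0]],
])

```text
t: 8.45
tool_pos: [0.4647, 0.1437, 0.1885]
eef_rot: [0.175, 0.985, -0.001, -0.001]
force: [0.2, 0.7, 0.6]
width: 0.0855
gripper_force: 0.0
```

```bash
cat > wr.py <<'E'
from lid import *
def wrench(f):
    c,im,d=snap("wrist",f);X=cloud(c,d);s=r.read_state();p0=s["tool_pos"][:2]
    for n,z0,z1 in (("knob",.074,.09),("sock",.04,.055)):
        p=sel(X,(.4655,.144),.05,z0,z1);print(n,len(p),rect(p[:,:2]),cv2.minEnclosingCircle(p[:,:2].astype(np.float32)),np.median(p[:,2]))
        if n=="knob": k=np.array(cv2.minEnclosingCircle(p[:,:2].astype(np.float32))[0])
    m=(im.min(2)>140)&(np.hypot(*(X[...,:2]-k).transpose(2,0,1))<.026)&(X[...,2]>.07)
    v,u=np.nonzero(m);p=onplane(c,np.c_[u,v],.079)[:,:2];d=p.mean(0)-k
    vx=cv2.fitLine(p.astype(np.float32),cv2.DIST_L2,0,.01,.01).ravel()
    print("line",len(p),np.degrees(np.arctan2(d[1],d[0])),np.degrees(np.arctan2(vx[1],vx[0])))
E
python3 - <<'E'
from wr import *
go([.4655,.144,.068],160);wrench("w8.png")
E
```

```text
rot [-0.08 -0.11 -0.19] cm [-0.09  0.07 12.05] psi 159.81 pos [0.4647 0.1437 0.1885] t 8.45 F [0.2 0.7 0.6] w 0.0855 gf 0.0
knob 3084 (array([0.4649, 0.1453]), array([0.0457, 0.0454]), 18.3) ((0.4649333953857422, 0.1455032080411911), 0.02351456508040428) 0.07945581096939103
sock 2086 (array([0.4618, 0.1459]), array([0.0649, 0.0592]), 70.6) ((0.4648420810699463, 0.14517469704151154), 0.03291486203670502) 0.045943251697869336
line 79 58.248737437314915 62.42742
```

Request:
drive_tool([
  [[0, 0, 0, 0, 0.1, 4.5, 0], [0, 0, 0, 0, 0.1, 9, 0], [0, 0, 0, 0, 0.1, 11.5, 0], [0, 0, 0, 0, 0.1, 12.1, 0], [0, 0, 0, 0, 0.1, 12.1, 0.4], [0, 0, 0, 0, 0.1, 12.1, 0.7], [0, 0, 0, 0, 0.1, 12.1, 0.9], [0, 0, 0, 0, 0.1, 12.1, 0.9], [0, 0, 0, 0, 0.1, 12.1, 0.9], [0, 0, 0, 0, 0.1, 12.1, 0.9]],
], force=60)

```text
t: 9.5
tool_pos: [0.4681, 0.1454, 0.0713]
eef_rot: [0.174, 0.985, 0.001, 0.002]
force: [-0.3, -0.4, 8.6]
width: 0.0446
gripper_force: 62.4
```

Run:
```python
from h import *
go([.465,.144,.068],160)
```

```text
rot [ 0.17  0.25 -0.01] cm [ 0.25 -0.24  0.33] psi 159.99 pos [0.4681 0.1454 0.0713] t 9.5 F [-0.3 -0.4  8.6] w 0.0446 gf 62.4
```

Request:
drive_tool([
  [[0, 0, 0, 0, 0, -1, 0.9], [0, 0, 0, 0, 0, -5, 0.9], [0, 0, 0, 0, 0, -9, 0.9], [0, 0, 0, 0, 0, -13, 0.9], [0, 0, 0, 0, 0, -15, 0.9], [0, 0, 0, 0, 0, -15, 0.9], [0, 0, 0, 0, 0, -15, 0.9]],
])

```text
t: 10.2
tool_pos: [0.4653, 0.1448, 0.2185]
eef_rot: [0.174, 0.985, -0.0, -0.0]
force: [0.8, -0.3, -2.6]
width: 0.0442
gripper_force: 62.4
```

Run:
```python
from lid import *
go([.657,.079,.22],167)
c,im,d=snap("wrist","w9.png");X=cloud(c,d);s=r.read_state();p0=np.array(s["tool_pos"]);M=R.from_quat(s["eef_rot"]).as_matrix();L=(X-p0)@M
for n,a,b in (("knobtop",-.02,.006),("sock",.018,.036)):
    m=(L[...,2]>a)&(L[...,2]<b)&(np.hypot(L[...,0],L[...,1])<.036)&(L[...,0]>.012);l=L[m]
    h,e=np.histogram(l[:,2],bins=12);print(n,len(l),h,e.round(4),"xmax",np.percentile(l[:,0],[99,99.8]),"y",np.percentile(l[:,1],[.5,99.5]))
```

```text
rot [-0. -0. -7.] cm [-20.27   0.38  -0.15] psi 160.0 pos [0.4653 0.1448 0.2185] t 10.2 F [ 0.8 -0.3 -2.6] w 0.0442 gf 62.4
knobtop 4048 [ 192 1275  495  399  473  311  165  152  155  156  140  135] [-0.0117 -0.0102 -0.0087 -0.0073 -0.0058 -0.0043 -0.0028 -0.0014  0.0001
  0.0016  0.003   0.0045  0.006 ] xmax [0.02501849 0.02532932] y [-0.01933214  0.01993635]
sock 4609 [ 241  116  109 1387  961  712  347  135   66  118  151  266] [0.018  0.0195 0.021  0.0225 0.024  0.0255 0.027  0.0285 0.03   0.0315
 0.033  0.0345 0.036 ] xmax [0.03480375 0.03556388] y [-0.02885644  0.0317201 ]
```

View pics/w9.png

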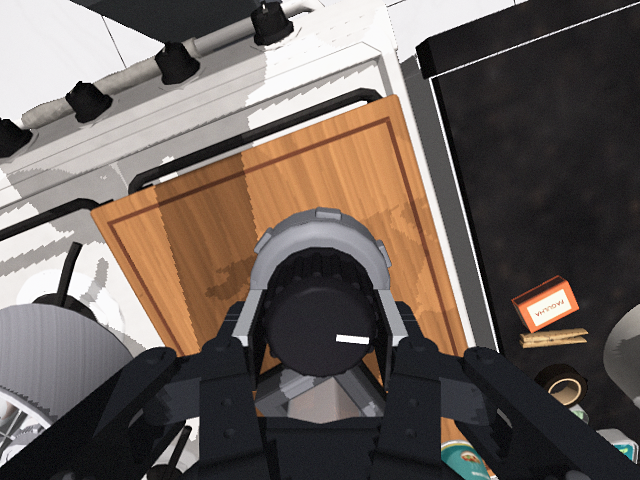

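The wrench hangs upright in the grip: knob top at (318,330), white line (352,339), socket (322,250); no visible tilt.

Run:
```python
from lid import *
c,im,d=snap("top");X=cloud(c,d)
p=sel(X,(.657,.079),.035,.124,.15);print("lid",len(p),rect(p[:,:2]),cv2.minEnclosingCircle(p[:,:2].astype(np.float32)),np.median(p[:,2]))
go([.659,.0785,.216],167)
```

```text
lid 334 (array([0.657 , 0.0776]), array([0.042 , 0.0453]), 89.8) ((0.6571481227874756, 0.07897131890058517), 0.023064181208610535) 0.13128308996380245
rot [-0.12 -0.2  -7.  ] cm [-2.057e+01  4.600e-01 -2.000e-02] psi 160.0 pos [0.4641 0.1445 0.2165] t 10.3 F [-0.6  0.3 -2. ] w 0.0439 gf 62.3
```

Request:
drive_tool([
  [[0, 0, -2, -4.5, 0.1, 0, 0.9], [0, 0, -4, -9, 0.2, 0, 0.9], [0, 0, -7, -13.5, 0.3, 0, 0.9], [0, 0, -7, -17.5, 0.4, 0, 0.9], [0, 0, -7, -20.5, 0.45, 0, 0.9], [0, 0, -7, -20.5, 0.45, 0, 0.9], [0, 0, -7, -20.5, 0.45, 0, 0.9], [0, 0, -7, -20.5, 0.45, 0, 0.9]],
])

```text
t: 11.1
tool_pos: [0.6582, 0.0792, 0.2167]
eef_rot: [0.113, 0.994, -0.0, -0.002]
force: [-0.8, 0.2, -2.1]
width: 0.044
gripper_force: 62.5
```

Run:
```python
from lid import *
c,im,d=snap("wrist","w10.png");go([.6585,.0785,.166],167)
c,im,d=snap("wrist","w10.png");go([.6585,.0785,.166],167)
X=cloud(c,d);s=r.read_state();p0=np.array(s["tool_pos"]);M=R.from_quat(s["eef_rot"]).as_matrix();L=(X-p0)@M
for n,a,b,r0 in (("knob",-.012,.006,.023),("sock",.0215,.028,.033),("lidribs",.07,.11,.03)):
    m=(L[...,2]>a)&(L[...,2]<b)&(np.hypot(L[...,0],L[...,1])<.036)&(L[...,0]>.012);l=L[m]
    print(n,len(l),np.percentile(l[:,0],[99,99.8]) if len(l) else "",np.percentile(l[:,1],[.5,99.5]) if len(l) else "")
```

```text
rot [-0.04 -0.16  0.03] cm [-0.05 -0.08  5.13] psi 167.03 pos [0.6583 0.0794 0.2173] t 11.15 F [ 0.1 -0.1 -0.6] w 0.044 gf 62.4
rot [-0.02 -0.1   0.04] cm [-0.03 -0.09  5.19] psi 167.04 pos [0.6585 0.0795 0.2179] t 11.2 F [-0.2  0.6 -1.9] w 0.0444 gf 62.5
knob 4168 [0.02581136 0.02611204] [-0.0238493   0.01975046]
sock 2958 [0.03383285 0.03468108] [-0.02823187  0.0281784 ]
lidribs 148 [0.0267231  0.02679036] [-0.0123137   0.01945441]
```

Request:
drive_tool([
  [[0, 0, 0, 0, -0.05, 2, 0.9], [0, 0, 0, 0, -0.05, 2.9, 0.9], [0, 0, 0, 0, -0.05, 3.1, 0.9], [0, 0, 0, 0, -0.05, 3.3, 0.9], [0, 0, 0, 0, -0.05, 3.6, 0.9], [0, 0, 0, 0, -0.05, 3.8, 0.9], [0, 0, 0, 0, -0.05, 3.8, 0.9]],
])

```text
t: 11.9
tool_pos: [0.6599, 0.0785, 0.1808]
eef_rot: [0.113, 0.994, -0.0, 0.0]
force: [-0.3, -0.3, -1.5]
width: 0.044
gripper_force: 62.5
```

Request:
drive_tool([
  [[0, 0, 0, 0, 0, 0.3, 0.9], [0, 0, 0, 0, 0, 0.6, 0.9], [0, 0, 0, 0, 0, 0.9, 0.9], [0, 0, 0, 0, 0, 1.2, 0.9], [0, 0, 0, 0, 0, 1.2, 0.9]],
])

```text
t: 12.4
tool_pos: [0.6593, 0.0784, 0.1678]
eef_rot: [0.113, 0.994, -0.0, -0.001]
force: [-0.5, 0.5, -2.3]
width: 0.0441
gripper_force: 62.5
```

Request:
drive_tool([
  [[0, 0, 0, 0, 0, 0.15, 0.9], [0, 0, 0, 0, 0, 0.3, 0.9], [0, 0, 0, 0, 0, 0.3, 0.9]],
])

```text
t: 12.7
tool_pos: [0.6603, 0.0785, 0.1664]
eef_rot: [0.113, 0.994, 0.0, 0.001]
force: [-0.1, 0.3, 2.8]
width: 0.0446
gripper_force: 63.2
```

Request:
drive_tool([
  [[0, 0, 6, 0, 0, 0.1, 0.9], [0, 0, 12, 0, 0, 0.1, 0.9], [0, 0, 18, 0, 0, 0.1, 0.9], [0, 0, 24, 0, 0, 0.1, 0.9], [0, 0, 30, 0, 0, 0.1, 0.9], [0, 0, 36, 0, 0, 0.1, 0.9], [0, 0, 42, 0, 0, 0.1, 0.9], [0, 0, 48, 0, 0, 0.1, 0.9], [0, 0, 48, 0, 0, 0.1, 0.9]],
])

```text
t: 13.6
tool_pos: [0.66, 0.0785, 0.1663]
eef_rot: [0.508, 0.861, 0.0, 0.0]
force: [-1.7, -0.0, 3.9]
width: 0.0441
gripper_force: 62.9
```

Run:
```python
from h import *
go([.6590,.0785,.166],90);s=r.read_state();print(np.round(s["torque"],3),np.round(s["qpos"],2))
```

```text
rot [4.000e-02 2.000e-02 2.892e+01] cm [ 0.05 -0.09  0.03] psi 118.92 pos [0.66   0.0785 0.1663] t 13.6 F [-1.7 -0.   3.9] w 0.0441 gf 62.9
[-0.005  0.341  0.063] [ 0.08  0.3   1.71 -0.    1.13 -0.42]
```

Request:
drive_tool([
  [[0, 0, 6, 0, 0, 0, 0.9], [0, 0, 12, 0, 0, 0, 0.9], [0, 0, 18, 0, 0, 0, 0.9], [0, 0, 24, 0, 0, 0, 0.9], [0, 0, 30, 0, 0, 0, 0.9], [0, 0, 30, 0, 0, 0, 0.9]],
])

```text
t: 14.2
tool_pos: [0.6598, 0.0781, 0.1663]
eef_rot: [0.713, 0.701, -0.0, 0.0]
force: [-3.0, -1.3, 7.4]
width: 0.0442
gripper_force: 63.6
```

Run:
```python
from h import *
go([.6590,.0785,.166],90);s=r.read_state();print(np.round(s["torque"],3),np.round(s["qpos"],2))
```

```text
rot [ 0.03  0.04 -1.03] cm [ 0.04 -0.08  0.03] psi 88.97 pos [0.6598 0.0781 0.1663] t 14.2 F [-3.  -1.3  7.4] w 0.0442 gf 63.6
[-0.349  0.749 -0.012] [ 0.08  0.3   1.71 -0.    1.13  0.1 ]
```

Request:
drive_tool([
  [[0, 0, 6, 0, 0, 0, 0.9], [0, 0, 12, 0, 0, 0, 0.9], [0, 0, 18, 0, 0, 0, 0.9], [0, 0, 24, 0, 0, 0, 0.9], [0, 0, 24, 0, 0, 0, 0.9]],
])

```text
t: 14.7
tool_pos: [0.6599, 0.078, 0.1664]
eef_rot: [0.844, 0.537, 0.0, 0.0]
force: [-3.7, -1.3, 5.3]
width: 0.0442
gripper_force: 63.6
```

```bash
cat > t.py <<'E'
from h import *
go([.6590,.0785,.166],90);s=r.read_state();print(np.round(s["torque"],3),np.round(s["qpos"],2),np.round(s["joint_torque"],3)[-1])
E
python3 t.py
```

```text
rot [  0.04   0.04 -25.05] cm [ 0.01 -0.11  0.03] psi 64.95 pos [0.6599 0.078  0.1664] t 14.7 F [-3.7 -1.3  5.3] w 0.0442 gf 63.6
[-0.326  0.679 -0.06 ] [ 0.08  0.3   1.71 -0.    1.13  0.52] 0.586
```

Request:
drive_tool([
  [[0, 0, 6, 0, 0, 0, 0.9], [0, 0, 12, 0, 0, 0, 0.9], [0, 0, 12, 0, 0, 0, 0.9]],
])

```text
t: 15.0
tool_pos: [0.6585, 0.0782, 0.1666]
eef_rot: [0.895, 0.447, -0.002, -0.0]
force: [-8.2, -1.6, 9.8]
width: 0.044
gripper_force: 62.7
```

```bash
python3 t.py
```

```text
rot [ -0.14   0.11 -36.93] cm [0.06 0.02 0.06] psi 53.07 pos [0.6585 0.0782 0.1666] t 15.0 F [-8.2 -1.6  9.8] w 0.044 gf 62.7
[-0.21   1.677  0.691] [ 0.08  0.3   1.71 -0.    1.13  0.73] 1.284
```

Request:
drive_tool([
  [[0, 0, 6, 0, 0, 0, 0.9], [0, 0, 12, 0, 0, 0, 0.9], [0, 0, 12, 0, 0, 0, 0.9]],
])

```text
t: 15.3
tool_pos: [0.6601, 0.0795, 0.1665]
eef_rot: [0.936, 0.352, 0.001, -0.0]
force: [-2.8, 2.6, 5.6]
width: 0.0439
gripper_force: 60.8
```

```bash
python3 t.py
```

```text
rot [  0.05  -0.07 -48.84] cm [-0.15  0.    0.05] psi 41.16 pos [0.6601 0.0795 0.1665] t 15.3 F [-2.8  2.6  5.6] w 0.0439 gf 60.8
[0.438 0.579 1.209] [0.08 0.3  1.71 0.   1.13 0.93] 1.805
```

```bash
python3 t.py
cat > kn.py <<'E'
from lid import *
def look(f):
    c,im,d=snap("wrist",f);X=cloud(c,d);s=r.read_state();p0=np.array(s["tool_pos"]);M=R.from_quat(s["eef_rot"]).as_matrix();L=(X-p0)@M
    psi=np.degrees(np.arctan2(M[1,0],M[0,0]))
    ce=np.array([.0025,0])
    q=L[...,:2]-ce;rr=np.hypot(q[...,0],q[...,1])
    m=(im.min(2)>140)&(rr<.024)&(L[...,2]<0)&(L[...,2]>-.015)
    v,u=np.nonzero(m);pp=q[m]
    if len(pp)>8:
        a=np.degrees(np.arctan2(pp[:,1],pp[:,0]));vx=cv2.fitLine(pp.astype(np.float32),cv2.DIST_L2,0,.01,.01).ravel()
        print("line n",len(pp),"px",u.mean(),v.mean(),"tool ang",a.mean(),"fit",np.degrees(np.arctan2(vx[1],vx[0])),"world fit",psi-np.degrees(np.arctan2(vx[1],vx[0])))
    m=(rr>.0335)&(rr<.039)&(L[...,2]>.02)&(L[...,2]<.05)&(L[...,0]>0)
    a=(psi-np.degrees(np.arctan2(q[m][:,1],q[m][:,0])))%360
    h,_=np.histogram(a,bins=72,range=(0,360));print("lugs world", [(5*i+2,int(n)) for i,n in enumerate(h) if n>3])
E
python3 -c "
from kn import *
look('w11.png')"
```

```text
rot [  0.05  -0.07 -48.84] cm [-0.15  0.    0.05] psi 41.16 pos [0.6601 0.0795 0.1665] t 15.3 F [-2.8  2.6  5.6] w 0.0439 gf 60.8
[0.438 0.579 1.209] [0.08 0.3  1.71 0.   1.13 0.93] 1.805
line n 196 px 352.6224489795918 342.09183673469386 tool ang 105.83674204758445 fit 87.408356 world fit -46.15659068182115
lugs world [(92, 17), (97, 16), (102, 18), (107, 21)]
```

View pics/w11.png

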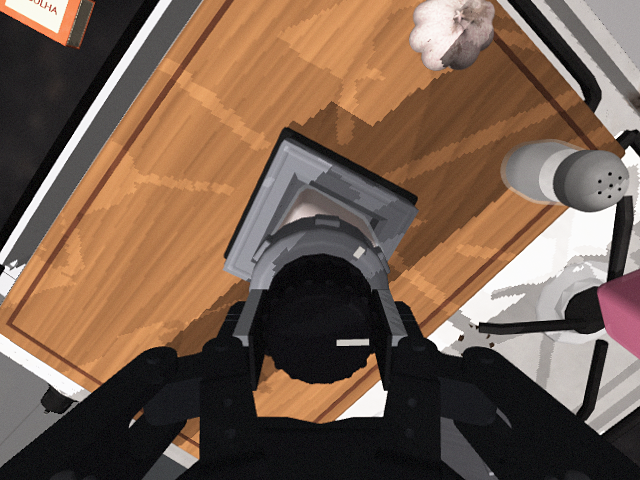

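Run:
```python
import cv2,numpy as np
a=[cv2.resize(cv2.imread(f"pics/{f}.png")[190:390,220:420],None,fx=2,fy=2,interpolation=cv2.INTER_CUBIC) for f in("w10","w11")]
cv2.imwrite("pics/cmp.png",cv2.convertScaleAbs(np.hstack(a),alpha=1.4))
```

```text
(no output)
```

View pics/cmp.png

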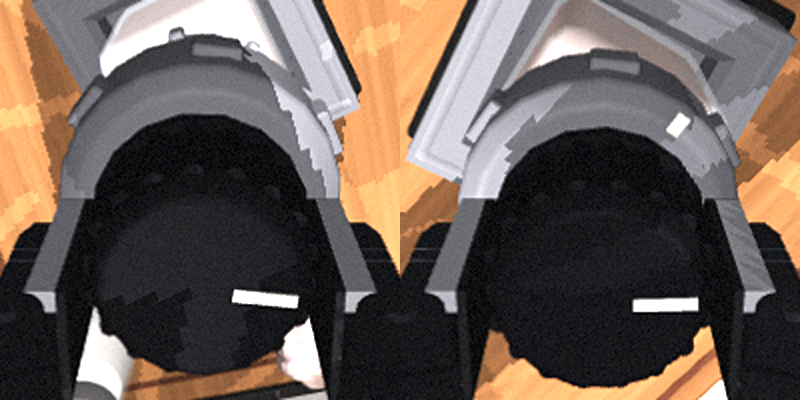

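The comparison shows the socket's white tick now at about (679,125) in the right half, ~52° behind the knob's line at (665,304). It was hidden behind the finger at 0° before, so the clutch has clicked over once and is wound slightly, with the lid at its stop. Next I turn back a little and lift off.

Request:
drive_tool([
  [[0, 0, -5, 0, 0, 0, 0.9], [0, 0, -10, 0, 0, 0, 0.9], [0, 0, -16, 0, 0, 0, 0.9], [0, 0, -16, 0, 0, 0, 0.9]],
])

```text
t: 15.75
tool_pos: [0.6606, 0.0789, 0.1663]
eef_rot: [0.878, 0.478, 0.001, 0.0]
force: [-1.0, -0.1, 4.8]
width: 0.0437
gripper_force: 60.7
```

```bash
python3 t.py
```

```text
rot [  0.11  -0.07 -32.91] cm [-0.12 -0.11  0.03] psi 57.09 pos [0.6606 0.0789 0.1663] t 15.75 F [-1.  -0.1  4.8] w 0.0437 gf 60.7
[0.182 0.242 0.021] [0.08 0.3  1.71 0.   1.13 0.66] -0.743
```

Request:
drive_tool([
  [[0, 0, 0, 0, 0, -0.7, 0.9], [0, 0, 0, 0, 0, -1.5, 0.9], [0, 0, 0, 0, 0, -2.5, 0.9], [0, 0, 0, 0, 0, -4, 0.9], [0, 0, 0, 0, 0, -6, 0.9], [0, 0, 0, 0, 0, -6, 0.9], [0, 0, 0, 0, 0, -6, 0.9]],
])

```text
t: 16.45
tool_pos: [0.6605, 0.0785, 0.226]
eef_rot: [0.879, 0.477, 0.001, 0.0]
force: [0.8, 0.4, -1.8]
width: 0.0435
gripper_force: 61.7
```

Run:
```python
from kn import *
look("w12.png");go([.4655,.145,.09],57)
c,im,d=snap("top");X=cloud(c,d)
p=sel(X,(.657,.079),.08,.048,.06);print("hold",len(p),rect(p[:,:2]))
```

```text
line n 200 px 351.585 342.995 tool ang 96.9299186936653 fit 67.7745 world fit -10.782272785791427
lugs world [(107, 5), (112, 17), (327, 5), (332, 17), (337, 6), (342, 6), (347, 14)]
rot [ 0.   -0.   -0.01] cm [ -5.   -19.91  13.47] psi 56.99 pos [0.6597 0.0784 0.2247] t 16.5 F [ 0.5 -0.7 -2. ] w 0.0433 gf 61.7
hold 310 (array([0.6276, 0.0883]), array([0.0509, 0.0644]), 14.0)
```

Request:
drive_tool([
  [[0, 0, 0, -1.2, -4.5, 0, 0.9], [0, 0, 0, -2.3, -9, 0, 0.9], [0, 0, 0, -3.4, -13.5, 2, 0.9], [0, 0, 0, -4.5, -18, 5, 0.9], [0, 0, 0, -5, -19.9, 9, 0.9], [0, 0, 0, -5, -19.9, 12.5, 0.9], [0, 0, 0, -5, -19.9, 14, 0.9], [0, 0, 0, -5, -19.9, 14.5, 0.9], [0, 0, 0, -5, -19.9, 14.5, 0.9]],
])

```text
t: 17.45
tool_pos: [0.4648, 0.1447, 0.0786]
eef_rot: [0.879, 0.477, -0.001, -0.0]
force: [0.4, 0.4, -2.3]
width: 0.0438
gripper_force: 62.3
```

Request:
drive_tool([
  [[0, 0, 0, 0, 0, 0.3, 0.9], [0, 0, 0, 0, 0, 0.5, 0.9], [0, 0, 0, 0, 0, 0.65, 0.9], [0, 0, 0, 0, 0, 0.75, 0.9], [0, 0, 0, 0, 0, 0.75, 0.9]],
])

```text
t: 17.95
tool_pos: [0.4658, 0.1449, 0.0724]
eef_rot: [0.879, 0.477, 0.0, 0.0]
force: [0.0, 0.4, -2.1]
width: 0.044
gripper_force: 62.3
```

Request:
drive_tool([
  [[0, 0, 0, 0, 0, 0.1, 0.9], [0, 0, 0, 0, 0, 0.2, 0.9], [0, 0, 0, 0, 0, 0.25, 0.9], [0, 0, 0, 0, 0, 0.25, 0.9]],
])

```text
t: 18.35
tool_pos: [0.4674, 0.1453, 0.0713]
eef_rot: [0.879, 0.477, 0.002, 0.0]
force: [-0.4, -0.3, 4.7]
width: 0.0438
gripper_force: 63.0
```

Request:
drive_tool([
  [[0, 0, 0, 0, 0, 0, 0.4], [0, 0, 0, 0, 0, 0, 0], [0, 0, 0, 0, 0, 0, 0], [0, 0, 0, 0, 0, -2, 0], [0, 0, 0, 0, 0, -7, 0], [0, 0, 0, 0, 0, -12, 0], [0, 0, 0, 0, 0, -16, 0], [0, 0, 0, 0, 0, -16, 0]],
])

```text
t: 19.15
tool_pos: [0.4699, 0.146, 0.237]
eef_rot: [0.879, 0.477, 0.006, 0.002]
force: [1.0, -0.7, -0.1]
width: 0.0857
gripper_force: 0.0
```

Run:
```python
from wr import *
wrench("w13.png")
c,im,d=snap("top");X=cloud(c,d)
p=sel(X,(.657,.079),.035,.124,.15);print("lid",len(p),rect(p[:,:2]),np.median(p[:,2]))
go([.658,.079,.235],165)
```

```text
knob 2220 (array([0.4669, 0.1453]), array([0.0454, 0.0451]), 49.5) ((0.4666297137737274, 0.14536266028881073), 0.02319021336734295) 0.07943041598660724
sock 1582 (array([0.4676, 0.1463]), array([0.0631, 0.0653]), 50.0) ((0.4667344391345978, 0.14545734226703644), 0.0328548438847065) 0.04584131512136608
line 68 -118.59002612345807 45.155735
lid 329 (array([0.6571, 0.0774]), array([0.0447, 0.0417]), 2.7) 0.13158401383338902
rot [ 1.9000e-01  2.0000e-02 -1.0799e+02] cm [ 4.89 19.67 -0.35] psi 57.01 pos [0.4664 0.1451 0.231 ] t 19.25 F [-0.1  0.1 -0.5] w 0.0855 gf 0.0
```

Run:
```python
from h import *
go([.535,-.25,.31],58.6)
```

```text
rot [ 0.11 -0.12 -1.59] cm [-29.39  27.28  -7.91] psi 57.01 pos [0.4664 0.1451 0.231 ] t 19.25 F [-0.1  0.1 -0.5] w 0.0855 gf 0.0
```

Request:
drive_tool([
  [[0, 0, 0, -3.3, 3, -2, 0], [0, 0, 0, -6.6, 6, -4, 0], [0, 0, -1.6, -9.9, 9, -6, 0], [0, 0, -1.6, -13, 12, -8, 0], [0, 0, -1.6, -16.3, 15, -8, 0], [0, 0, -1.6, -19.6, 18, -8, 0], [0, 0, -1.6, -23, 21.3, -8, 0], [0, 0, -1.6, -26.3, 24.5, -8, 0], [0, 0, -1.6, -29.4, 27.3, -8, 0], [0, 0, -1.6, -29.4, 27.3, -8, 0]],
])

```text
t: 20.25
tool_pos: [0.5336, -0.2546, 0.306]
eef_rot: [0.873, 0.487, -0.002, -0.001]
force: [-0.0, -0.8, -0.4]
width: 0.0854
gripper_force: 0.0
```

Request:
drive_tool([
  [[0, 0, 0, 0, 0, 0, 0], [0, 0, 0, 0, 0, 0, 0]],
])

```text
t: 20.45
tool_pos: [0.5338, -0.2492, 0.3078]
eef_rot: [0.872, 0.49, -0.001, -0.002]
force: [0.4, 0.7, -0.1]
width: 0.0854
gripper_force: 0.0
```

```bash
cat > pot.py <<'E'
from rib import *
def pot(X,tag):
    c0=np.array([.5575,-.212])
    p=sel(X,c0,.125,.114,.128); 
    q=p[:,:2]; 
    A=np.c_[2*q,np.ones(len(q))]
    for _ in range(8):
        s=np.linalg.lstsq(A,(q**2).sum(1),rcond=None)[0]; rr=np.hypot(*(q-s[:2]).T); k=abs(rr-np.median(rr))<.006; q=q[k];A=A[k]
    print(tag,"rim",len(q),s[:2].round(4),np.sqrt(s[2]+s[:2]@s[:2]).round(4))
    # full jar lids z~.115, (r<.085)
    m=(np.hypot(X[...,0]-c0[0],X[...,1]-c0[1])<.09)&(abs(X[...,2]-.114)<.006)
    n,lab,st,ce=cv2.connectedComponentsWithStats(m.astype(np.uint8))
    for i in range(1,n):
        if st[i,4]>100:
            w=X[lab==i][:,:2].astype(np.float32);print("  lid",np.round(cv2.minEnclosingCircle(w),4) if 0 else [np.round(v,4) for v in cv2.minEnclosingCircle(w)],st[i,4])
    # dividers
    p=sel(X,c0,.095,.074,.084)[:,:2]-c0
    best=[]
    for a in np.arange(20,50,.5):
        t=np.radians(a)
        for off in (0,90):
            nrm=np.array([-np.sin(t+np.radians(off)),np.cos(t+np.radians(off))]);h,e=np.histogram(p@nrm,bins=np.arange(-.02,.02,.002));i=h.argmax();best.append((h[i],a,off,round(e[i]+.001,4)))
    for off in (0,90): print("  div",sorted([b for b in best if b[2]==off])[-4:])
E
python3 - <<'E'
from pot import *
go([.535,-.25,.31],58.6)
c,im,d=snap("wrist","w14.png");np.savez("w14.npz",im=im,d=d,P=c[2]);pot(cloud(c,d),"wrist")
z=np.load("top0.npz");pot(cloud(cam("top"),z["d"]),"top")
E
```

```text
rot [-0.21 -0.01  0.02] cm [-0.    0.14 -0.22] psi 58.62 pos [ 0.5338 -0.2492  0.3078] t 20.45 F [ 0.4  0.7 -0.1] w 0.0854 gf 0.0
wrist rim 7161 [ 0.5585 -0.2103] 0.1023
  lid [array([ 0.57  , -0.1608]), np.float64(0.0233)] 2611
  lid [array([ 0.6078, -0.2199]), np.float64(0.0233)] 2374
  lid [array([ 0.5095, -0.1978]), np.float64(0.0231)] 2196
  div [(np.int64(338), np.float64(33.5), 0, np.float64(0.001)), (np.int64(355), np.float64(32.0), 0, np.float64(0.001)), (np.int64(422), np.float64(32.5), 0, np.float64(0.001)), (np.int64(427), np.float64(33.0), 0, np.float64(0.001))]
  div [(np.int64(274), np.float64(34.0), 90, np.float64(-0.003)), (np.int64(305), np.float64(32.5), 90, np.float64(-0.003)), (np.int64(313), np.float64(33.5), 90, np.float64(-0.003)), (np.int64(322), np.float64(33.0), 90, np.float64(-0.003))]
top rim 700 [ 0.5572 -0.2126] 0.1027
  lid [array([ 0.6067, -0.2217]), np.float64(0.0234)] 333
  lid [array([ 0.5692, -0.1624]), np.float64(0.0232)] 336
  lid [array([ 0.5087, -0.2004]), np.float64(0.0234)] 347
  div [(np.int64(55), np.float64(32.5), 0, np.float64(-0.001)), (np.int64(55), np.float64(34.0), 0, np.float64(0.001)), (np.int64(59), np.float64(33.5), 0, np.float64(0.001)), (np.int64(60), np.float64(33.0), 0, np.float64(0.001))]
  div [(np.int64(51), np.float64(32.0), 90, np.float64(-0.001)), (np.int64(53), np.float64(32.5), 90, np.float64(-0.001)), (np.int64(53), np.float64(33.5), 90, np.float64(-0.001)), (np.int64(54), np.float64(33.0), 90, np.float64(-0.001))]
```

Run:
```python
from h import *
go([.658,.079,.24],58.6)
```

```text
rot [-0.14 -0.01  0.06] cm [34.46 -6.45  6.87] psi 58.66 pos [ 0.534  -0.249   0.3084] t 20.5 F [-0.2 -0.4 -0.6] w 0.085 gf 0.0
```

Request:
drive_tool([
  [[0, 0, 0, 4.5, -1, 0, 0], [0, 0, 0, 9, -2, 0, 0], [0, 0, 0, 13.5, -3, 0, 0], [0, 0, 0, 18, -4, 1, 0], [0, 0, 0, 22.5, -5, 2.5, 0], [0, 0, 0, 27, -6, 4, 0], [0, 0, 0, 31, -6.5, 5.5, 0], [0, 0, 0, 34.5, -6.5, 6.9, 0], [0, 0, 0, 34.5, -6.5, 6.9, 0], [0, 0, 0, 34.5, -6.5, 6.9, 0]],
])

```text
t: 21.5
tool_pos: [0.6577, 0.08, 0.2399]
eef_rot: [0.871, 0.491, -0.001, -0.0]
force: [0.0, -1.0, 0.3]
width: 0.0854
gripper_force: 0.0
```

Run:
```python
from lid import *
go([.658,.079,.142],58.6)
c,im,d=snap("wrist","w15.png");X=cloud(c,d);xy=np.array([.658,.079])
p=sel(X,xy,.04,.125,.15);cc=cv2.minEnclosingCircle(p[:,:2].astype(np.float32));print("lid",rect(p[:,:2]),cc,np.median(p[:,2]))
p=sel(X,xy,.046,.075,.109);print("body",len(p),rect(p[:,:2]))
p=sel(X,xy,.046,.085,.107);print("body",len(p),rect(p[:,:2]))
print(ribs(X,np.array(cc[0]),z0=.108,z1=.125))
p=sel(X,xy,.085,.048,.060);print("hold",len(p),rect(p[:,:2]))
```

```text
rot [-0.08  0.08  0.21] cm [-0.06  0.09  9.79] psi 58.81 pos [0.6577 0.08   0.2399] t 21.5 F [ 0.  -1.   0.3] w 0.0854 gf 0.0
lid (array([0.6575, 0.0797]), array([0.0457, 0.045 ]), 57.6) ((0.6571903824806213, 0.07980920374393463), 0.02313629537820816) 0.13202569354911914
body 2130 (array([0.6573, 0.08  ]), array([0.058 , 0.0579]), 9.6)
body 1795 (array([0.6573, 0.08  ]), array([0.058 , 0.0579]), 9.5)
[ 0  0  0  0  0  0  0  0  0  0  0  0  0  0  0  0  0  0  0  0  0  0  0  0
  0  0  0  0  9  9 14  0  0  0  0  0  0  0  1  0 12 19 12  0  0  0  1  0
  0  0  0  0 21 18  4  0  0  0  0  0  0  0  0  0 21 11  3  0  0  0  0  0]
hold 6224 (array([0.6576, 0.0802]), array([0.1015, 0.1016]), 13.6)
```

Request:
drive_tool([
  [[0, 0, 2.8, -0.1, 0, 4, 0], [0, 0, 2.8, -0.1, 0, 8, 0], [0, 0, 2.8, -0.1, 0, 9.6, 0], [0, 0, 2.8, -0.1, 0, 9.9, 0], [0, 0, 2.8, -0.1, 0, 9.9, 0], [0, 0, 2.8, -0.1, 0, 9.9, 0.4]],
], force=60)

```text
t: 22.15
tool_pos: [0.66, 0.077, 0.1445]
eef_rot: [0.884, 0.468, 0.002, 0.001]
force: [1.0, -0.6, 0.7]
width: 0.0733
gripper_force: 0.0
```

Request:
drive_tool([
  [[0, 0, 0, 0, 0, 0, 0.7], [0, 0, 0, 0, 0, 0, 0.9], [0, 0, 0, 0, 0, 0, 0.9], [0, 0, 0, 0, 0, 0, 0.9]],
])

```text
t: 22.55
tool_pos: [0.6591, 0.0778, 0.144]
eef_rot: [0.884, 0.468, 0.001, 0.0]
force: [-1.6, 1.1, 5.4]
width: 0.0423
gripper_force: 60.0
```

```bash
python3 t.py
```

```text
rot [  0.11  -0.09 -34.19] cm [ 0.06 -0.04 -2.2 ] psi 55.81 pos [0.6591 0.0778 0.144 ] t 22.55 F [-1.6  1.1  5.4] w 0.0423 gf 60.0
[0.151 0.319 0.001] [0.08 0.32 1.73 0.   1.09 0.68] -0.024
```

Request:
drive_tool([
  [[0, 0, 0, 0, 0, 0, 0.3], [0, 0, 0, 0, 0, 0.1, 0.3], [0, 0, 0, -0.1, 0, 0.3, 0.3], [0, 0, 0, -0.1, 0, 0.3, 0.3], [0, 0, 0, -0.1, 0, 0.3, 0.6], [0, 0, 0, -0.1, 0, 0.3, 0.9], [0, 0, 0, -0.1, 0, 0.3, 0.9], [0, 0, 0, -0.1, 0, 0.3, 0.9]],
], force=70)

```text
t: 23.35
tool_pos: [0.6575, 0.0765, 0.1388]
eef_rot: [0.884, 0.468, -0.0, -0.0]
force: [-1.6, 1.6, 2.4]
width: 0.0427
gripper_force: 71.0
```

```bash
python3 t.py
```

```text
rot [-3.00e-02 -1.00e-02 -3.42e+01] cm [ 0.25  0.01 -2.72] psi 55.8 pos [0.6575 0.0765 0.1388] t 23.35 F [-1.6  1.6  2.4] w 0.0427 gf 71.0
[ 0.227  0.389 -0.003] [0.08 0.32 1.74 0.   1.08 0.67] 0.001
```

Request:
drive_tool([
  [[0, 0, 0, 0, 0, -0.5, 0.9], [0, 0, 0, 0, 0, -1.2, 0.9], [0, 0, 0, 0, 0, -2.2, 0.9], [0, 0, 0, 0, 0, -3.5, 0.9], [0, 0, 0, 0, 0, -5, 0.9], [0, 0, 0, 0, 0, -7, 0.9], [0, 0, 0, 0, 0, -9, 0.9], [0, 0, 0, 0, 0, -12, 0.9], [0, 0, 0, 0, 0, -12, 0.9]],
])

```text
t: 24.25
tool_pos: [0.6611, 0.0766, 0.2661]
eef_rot: [0.884, 0.468, 0.005, 0.002]
force: [2.0, 0.4, -2.6]
width: 0.0429
gripper_force: 71.9
```

```bash
cat > jar.py <<'E'
from lid import *
def jar(f):
    c,im,d=snap("wrist",f);X=cloud(c,d);s=r.read_state();p0=np.array(s["tool_pos"]);M=R.from_quat(s["eef_rot"]).as_matrix();L=(X-p0)@M
    psi=np.degrees(np.arctan2(M[1,0],M[0,0]))
    m=(L[...,2]>.005)&(L[...,2]<.12)&(abs(L[...,1])<.045)&(L[...,0]>.005)&(L[...,0]<.06)
    l=L[m];h,e=np.histogram(l[:,2],bins=23,range=(.005,.12));print(h)
    lm=(L[...,2]>-.003)&(L[...,2]<.004)&(abs(L[...,1])<.017)&(L[...,0]>.0)&(L[...,0]<.03); print("lid z",np.median(L[...,2][lm]) if lm.any() else None, "xmax", np.percentile(L[...,0][lm],99) if lm.any() else None)
    b=l[(l[:,2]>.03)&(l[:,2]<.055)];print("body xmax",np.percentile(b[:,0],99.5),"y",np.percentile(b[:,1],[.5,99.5]))
    print("rect tool",rect(b[:,:2]),"psi",psi)
    # lower vertical face: yaw from normal of near faces at mid-depth
    return L,m
E
python3 - <<'E'
from jar import *
jar("w16.png")
go([.5477,-.26,.25],79.3)
E
```

```text
[ 630  486  672  338 1305 2006  799  299  274  263  256  229  197  203
  172  180  152  156   70    0    0    0    0]
lid z 0.0032989074552521305 xmax 0.02579621867983067
body xmax 0.041331511975967655 y [-0.03538467  0.0351142 ]
rect tool (array([ 0.0233, -0.0002]), array([0.0366, 0.0734]), 0.0) psi 55.802329644229005
rot [  0.42  -0.21 -23.5 ] cm [-34.15   9.62   1.21] psi 55.8 pos [0.66   0.0765 0.2632] t 24.3 F [-0.2  0.3 -2.6] w 0.0427 gf 71.8
```

Request:
drive_tool([
  [[0, 0, 0, -3, 1, 0, 0.9], [0, 0, -3, -7, 2, 0, 0.9], [0, 0, -6, -11, 3.2, 0, 0.9], [0, 0, -9, -15, 4.4, 0, 0.9], [0, 0, -13, -19, 5.6, 0, 0.9], [0, 0, -17, -23, 6.8, 0, 0.9], [0, 0, -20, -27, 8, 0, 0.9], [0, 0, -23.5, -31, 9, 0, 0.9], [0, 0, -23.5, -33.5, 9.7, 0, 0.9], [0, 0, -23.5, -34.3, 9.7, 0, 0.9]],
])

```text
t: 25.3
tool_pos: [0.5433, -0.2644, 0.2569]
eef_rot: [0.771, 0.637, -0.001, -0.001]
force: [0.0, 0.1, -2.5]
width: 0.0425
gripper_force: 71.6
```

Request:
drive_tool([
  [[0, 0, 0, 0, 0, 0, 0.9], [0, 0, 0, 0, 0, 0, 0.9], [0, 0, 0, 0, 0, 0, 0.9]],
])

```text
t: 25.6
tool_pos: [0.5455, -0.2605, 0.2583]
eef_rot: [0.77, 0.639, 0.0, -0.0]
force: [0.6, -1.0, -3.7]
width: 0.0427
gripper_force: 71.6
```

Run:
```python
from jar import *
from pot import pot
go([.5474,-.2616,.225],79.3)
L,m=jar("w17.png")
c,im,d=snap("wrist","w18.png");np.savez("w18.npz",im=im,d=d);go([.5474,-.2616,.225],79.3);pot(cloud(c,d),"w")
```

```text
rot [-0.02 -0.04  0.08] cm [-0.08  0.21  3.33] psi 79.38 pos [ 0.5455 -0.2605  0.2583] t 25.6 F [ 0.6 -1.  -3.7] w 0.0427 gf 71.6
[4535  496  745  483  325 2329 1376  456  312  279  267  244  238  214
  206  190  174  163  159   19    0    0    0]
lid z 0.003712537986766076 xmax 0.025740046544696894
body xmax 0.04146648482094982 y [-0.0361782   0.03398144]
rect tool (array([ 0.0235, -0.0013]), array([0.0737, 0.0369]), 90.0) psi 79.39866145520247
rot [-0.   -0.02  0.1 ] cm [-0.07  0.19  3.36] psi 79.4 pos [ 0.5457 -0.2606  0.2586] t 25.7 F [ 0.2  0.1 -2.7] w 0.0428 gf 71.6
w rim 8050 [ 0.5586 -0.21  ] 0.1022
  lid [array([ 0.5704, -0.161 ]), np.float64(0.0232)] 3750
  lid [array([ 0.5094, -0.1985]), np.float64(0.0232)] 3175
  lid [array([ 0.6077, -0.22  ]), np.float64(0.0232)] 3189
  div [(np.int64(478), np.float64(33.5), 0, np.float64(0.001)), (np.int64(489), np.float64(32.0), 0, np.float64(0.001)), (np.int64(578), np.float64(32.5), 0, np.float64(0.001)), (np.int64(592), np.float64(33.0), 0, np.float64(0.001))]
  div [(np.int64(381), np.float64(33.5), 90, np.float64(-0.003)), (np.int64(385), np.float64(32.0), 90, np.float64(-0.001)), (np.int64(394), np.float64(33.0), 90, np.float64(-0.001)), (np.int64(412), np.float64(32.5), 90, np.float64(-0.001))]
```

Request:
drive_tool([
  [[0, 0, 0, -0.1, 0.2, 1, 0.9], [0, 0, 0, -0.1, 0.2, 3, 0.9], [0, 0, 0, -0.1, 0.2, 5, 0.9], [0, 0, 0, -0.1, 0.2, 6, 0.9], [0, 0, 0, -0.1, 0.2, 6.6, 0.9], [0, 0, 0, -0.1, 0.2, 7.2, 0.9], [0, 0, 0, -0.1, 0.2, 7.8, 0.9], [0, 0, 0, -0.1, 0.2, 8.2, 0.9]],
])

```text
t: 26.5
tool_pos: [0.5473, -0.2633, 0.1769]
eef_rot: [0.77, 0.638, 0.0, 0.0]
force: [-0.3, -0.3, -4.1]
width: 0.043
gripper_force: 71.7
```

Request:
drive_tool([
  [[0, 0, 0, 0, 0, 0.8, 0.9], [0, 0, 0, 0, 0, 1.6, 0.9], [0, 0, 0, 0, 0, 2.4, 0.9], [0, 0, 0, 0, 0, 3.2, 0.9], [0, 0, 0, 0, 0, 4, 0.9], [0, 0, 0, 0, 0, 4.6, 0.9], [0, 0, 0, 0, 0, 4.9, 0.9], [0, 0, 0, 0, 0, 4.9, 0.9]],
])

```text
t: 27.3
tool_pos: [0.5466, -0.263, 0.127]
eef_rot: [0.77, 0.638, -0.0, -0.001]
force: [-0.7, 0.6, -3.9]
width: 0.0429
gripper_force: 71.7
```

Request:
drive_tool([
  [[0, 0, 0, 0, 0, 0.2, 0.9], [0, 0, 0, 0, 0, 0.4, 0.9], [0, 0, 0, 0, 0, 0.5, 0.9], [0, 0, 0, 0, 0, 0.6, 0.9], [0, 0, 0, 0, 0, 0.6, 0.9]],
])

```text
t: 27.8
tool_pos: [0.5469, -0.2632, 0.1217]
eef_rot: [0.77, 0.638, -0.0, -0.0]
force: [0.3, 0.3, -3.4]
width: 0.0428
gripper_force: 71.7
```

Request:
drive_tool([
  [[0, 0, 0, 0, 0, 0.1, 0.9], [0, 0, 0, 0, 0, 0.2, 0.9], [0, 0, 0, 0, 0, 0.2, 0.9]],
])

```text
t: 28.1
tool_pos: [0.5473, -0.2632, 0.1212]
eef_rot: [0.77, 0.638, 0.0, 0.0]
force: [-2.8, 2.9, 4.5]
width: 0.0431
gripper_force: 72.5
```

Request:
drive_tool([
  [[0, 0, 0, 0, 0, 0, 0.5], [0, 0, 0, 0, 0, -0.1, 0.25], [0, 0, 0, 0, 0, -0.1, 0.25], [0, 0, 0, 0, 0, -1, 0.25], [0, 0, 0, 0, 0, -4, 0.25], [0, 0, 0, 0, 0, -8, 0.25], [0, 0, 0, 0, 0, -12, 0.1], [0, 0, 0, 0, 0, -14, 0], [0, 0, 0, 0, 0, -14, 0]],
])

```text
t: 29.0
tool_pos: [0.5495, -0.2646, 0.2656]
eef_rot: [0.77, 0.638, 0.002, 0.005]
force: [-0.0, -0.0, -0.1]
width: 0.0856
gripper_force: 0.0
```

Run:
```python
from pot import *
go([.5474,-.2616,.25],79.3)
c,im,d=snap("wrist","w19.png");X=cloud(c,d);pot(X,"w")
p=sel(X,(.548,-.261),.02,.105,.12);k=np.linalg.lstsq(np.c_[p[:,:2]-p[:,:2].mean(0),np.ones(len(p))],p[:,2],rcond=None)[0];print("tilt",k,len(p))
c,im,d=snap("top","t9.png");X=cloud(c,d);p=sel(X,(.466,.145),.05,.07,.09);print("knob",len(p),rect(p[:,:2]),np.median(p[:,2]))
```

```text
rot [0.54 0.17 0.  ] cm [ 0.26 -0.28  1.56] psi 79.3 pos [ 0.5495 -0.2646  0.2656] t 29.0 F [-0.  -0.  -0.1] w 0.0856 gf 0.0
w rim 8541 [ 0.5585 -0.2106] 0.102
  lid [array([ 0.5702, -0.1609]), np.float64(0.0232)] 3618
  lid [array([ 0.5092, -0.1984]), np.float64(0.0232)] 3072
  lid [array([ 0.6078, -0.2201]), np.float64(0.0232)] 3050
  lid [array([ 0.5461, -0.2574]), np.float64(0.0231)] 2684
  div [(np.int64(452), np.float64(33.5), 0, np.float64(0.001)), (np.int64(479), np.float64(32.0), 0, np.float64(0.001)), (np.int64(548), np.float64(32.5), 0, np.float64(0.001)), (np.int64(556), np.float64(33.0), 0, np.float64(0.001))]
  div [(np.int64(373), np.float64(33.5), 90, np.float64(-0.003)), (np.int64(375), np.float64(32.0), 90, np.float64(-0.001)), (np.int64(378), np.float64(33.0), 90, np.float64(-0.001)), (np.int64(394), np.float64(32.5), 90, np.float64(-0.001))]
tilt [ 0.01013068 -0.01961158  0.11388746] 1966
knob 315 (array([0.4651, 0.1429]), array([0.0451, 0.043 ]), 0.1) 0.07846350037102479
```

View pics/w19.png

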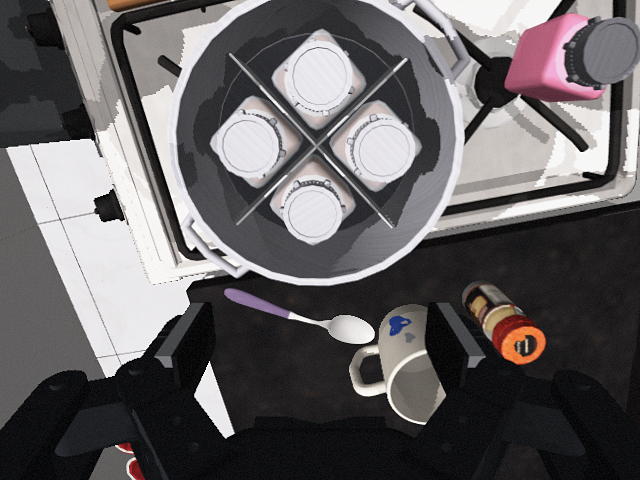

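The jar stands upright in its cell at (312,215), level with the other three lids. The wrench stands on the board and the gripper is clear.

```bash
python3 -c "
from workcell import r
print(r.close_job())"
```

```text
the job is handed in; nothing more can be done
None
```

I finished the sequence and handed the job in at about 29 s, but the hand-in returned no verdict. By my measurements the lid is tight after one clutch click (inferred from the images), the wrench stands on its socket on the board, and the jar stands upright in the empty cell.

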